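Tip the wooden balls into the flagged cell of the sorting tray

ROBOT

A 6-joint arm with a two-finger parallel gripper is mounted at the origin on the work surface. World frame = base frame: x ahead of the robot, y to its left, z up, the work surface at z = 0. Lengths are in mm, angles in rad, forces in N, time in s.
With the tool pointing down it reaches from about 350 to 875 mm from the base axis. Payload 4.2 kg.
Tool frame: the origin (TCP) lies midway between the tips of the shut fingers; the grasp point (between the pads) lies 19 mm behind it; z points along the fingers, y is the direction in which the jaws open and shut (so a half turn about z gives the same grasp; the last joint's range is limited). The gripper opens to 87 mm and grips with 3 to 60 N. Pads are 19 mm wide; open, the fingers measure 117 mm over their backs; the gripper's body (75 mm by 190 mm) begins 51 mm behind the grasp point.
Start: joints at [1.368, 0.385, 0.008, 0, -1.194, -0.259], TCP at [278.441, 559.526, 201.75] pointing down, gripper open.
Joint ranges: [-3.14, 3.14], [-1.21, 2.06], [-1.07, 1.41], [-3.16, 2.05], [-2.99, -0.16], [-3.1, 3.1]. Speed limits (rad/s): [2.79, 2.79, 3.14, 3.14, 3.14, 3.14].

INTERFACE

Orientations are given as a 3x3 rotation matrix whose columns are the frame's x, y, z axes.
In Python, from plant import get_state, read_camera, close_job gives the robot as it stands.
- The arm moves only by the tool jog_arm, never from a script. Its argument "increments" is a list of rows, each an object with "claw": the finger opening in mm, from 0 to 87; "slide": the shift along the tool's x, y, z in mm, a list of three; "rot": the turn, a rotation vector about the tool's x, y, z in rad, a list of three. In form: [{"claw": claw, "slide": [tx, ty, tz], "rot": [rx, ry, rz]}, ...]. A call has 1 to 10 rows; each row shifts and turns the commanded pose from where the row before left it, along the tool's axes as they then stand; what a row does not reach is not made up. A row lasts 1/10 s, in which the tool goes at most 50 mm and 8.59 degrees, less where a joint would pass 70% of its speed; a pose out of reach is approached as far as the arm can. A call with a gripper value outside its range is refused whole. The fingers move at their own pace and stop on an object; the grip force is fixed at half the most. Time passes only in rows, so rows that do not move let the fingers close. It gives the time, the measured TCP pose, the force and the opening at its end, in the units of the state.
- get_state(): the state, without advancing time (a new reading comes with each control period).
- read_camera(name): name is "scene" or "top" or "wrist"; returns a dict with "frame" (400x640x3 uint8, blue, green, red), "z_map" (400x640 float32, mm along the optical axis (not along the pixel's ray), 0 where there is no reading), "mtx" (3x3 intrinsics, pixels), "k1" (the pictures are not rectified: a ray, as slopes to the right and down, at radius r is drawn at 1 + k1 r^2 times it, then the intrinsics apply), "world_to_cam" (4x4, takes a point from world to camera coordinates); the wrist camera has in their place "tool_from_camera" (4x4, takes a point from camera to tool coordinates, whose origin is the TCP and whose axes are the flange's). Camera axes: x right, y up, looking along -z (the intrinsics and any distortion apply to the point x, -y, -z); pixel columns grow to the right and rows downward; lengths in mm; the calibration is good to about 2 mm. A picture is of the moment at which its call begins: read the wrist's pose just before it.
- close_job(): hands the job in, once; it reports no verdict.
The state is a dict: "time": time; "joint_positions": joint angles; "dq": joint speeds; "tau": joint torques, N m; "position": TCP position; "ee_rot": TCP orientation; "force": force on the tool from outside, world axes, zero at the start; "moment": the same for the moment, N m; "finger_gap": finger opening in mm.
Only numpy, scipy, OpenCV 4.12 (cv2) and the standard library are available. Lean on these libraries where they do the work, as an engineer would, in place of code of your own. Each camera call takes 0.05 s, during which the arm holds its last target.

TASK

First slide the grey cover off the tray cell marked by the yellow flag, into the empty middle space, without lifting it out. Then turn the jug on its swivel stand until its spout faces that cell, and only then tip it by its handle until all four wooden balls have rolled into the cell. Let the jug come back upright, and leave everything else on the desk where it is.

Things in the scene. Friction and masses are not known exactly. Their poses are not given: they have to be found in the camera images.
- swivel (a joint): Turn of the jug's blue U-shaped cradle on its fixed stand, rad, about the vertical line through pivot; grows anticlockwise seen from above; range -1.3 to 2.0. At 0 the spout faces straight at the tray, square to its long side. Starts at 1.15 to 1.75 (spout to the left). It stays where it is left (friction about 2.6 N at the handle).
- jug (a joint): Tilt of the jug about the level axis through pivot, rad: 0 upright, grows as the spout goes down, stop at 1.9. A damped spring holds it at 0 and brings it back in about two seconds when let go; holding it at 1.7 takes about 4 N at the handle. The balls roll out between about 1.4 and 1.7.
- pivot (a point): Crossing of swivel and tilt axes, 185 mm above the desk; turns with the cradle: x level, where the spout faces; z up. Fixed stand, round foot of 72 mm radius; cradle arms reach 88 mm sideways, 208 mm high. White round jug 145 mm high: foot (radius 44) 45 mm below the pivot, rim (radius 58) 100 mm above it.
- handle_bar (a point): Centre of the jug's red handle bar, opposite the spout, moving with the jug; at tilt 0 it is 95 mm behind and 115 mm above the pivot (300 mm above the desk). Level bar along y, across the spout direction, 14 mm thick, 98 mm long; black arms 42 mm either side of its centre lead to the rim. Push a bar end lengthways to swivel; push the bar forward from behind, along its arc, to tip.
- spout_tip (a point): Middle of the spout's lip, 91 mm ahead of and 133 mm above the pivot at tilt 0; the spout is a trough 46 mm wide.
- target_cell (a point): Centre of the inner floor, 5 mm above the desk, of the cell with the yellow flag (60 mm wide, 105 high, 70 mm beyond this point in x): the left or right end cell; the other end has a grey flag. x away from the stand, y left along the row of three cells, each 108 (x) by 82 (y), 50 deep, pitch 88 mm. The middle one starts open.
- tray_mid (a point): Middle of the fixed plywood tray at the top of the cell walls, on which the covers slide, 55 mm above the desk; x away from the stand, y left along the row. Tray 133 mm in x, 276 mm in y, outer walls 68 mm high.
- cover_l_knob (a point): Half-way up the black knob of the left cover, 85.5 mm above the desk. Knob upright, 26 mm thick, 45 mm high (top at 108). Cover: loose grey plate, 117 (x) by 85 (y) by 8 mm, 0.1 to 0.2 kg, knob at its centre, lying in the tray's channel, in which it slides along y only. It starts over the left end cell.
- cover_r_knob (a point): The same for the right cover, which starts over the right end cell.
- tape_c (a point): Centre of the loose tape roll, cardboard colour, 104 mm across, 48 mm high: leave alone.
- sprayer_c (a point): Centre of the loose pale bottle with black cap, 68 mm thick, 140 mm high: leave alone.
- carton_c (a point): Centre of the loose cardboard box of 130 x 170 x 90 mm: leave alone.
- ball1_center (a point): Centre of one of the four loose wooden balls, 30 mm across, 12 g, at first at the bottom of the jug.
- ball2_center (a point): Centre of one of the four loose wooden balls, 30 mm across, 12 g, at first at the bottom of the jug.
- ball3_center (a point): Centre of one of the four loose wooden balls, 30 mm across, 12 g, at first at the bottom of the jug.
- ball4_center (a point): Centre of one of the four loose wooden balls, 30 mm across, 12 g, at first at the bottom of the jug.
Not all that is in view belongs to the job. Leave any blue or red look-alike of the part that bears cover_l_knob alone.

How it is judged:
By the outcome, as a careful person would: the job done as asked, in the order asked, and still so for the second after the job is handed in, with the robot touching nothing.
It also fails if it takes over 72 s, if anything falls off the work surface, if the arm or the gripper's body presses on something with over 40 N, if the wrist force passes 120 N, or if a joint passes its speed limit or range.

## Working session

There is one attempt and no reset: what is moved stays moved. The work goes in short steps, Python scripts to look and compute and a tool call to move; the robot and the scene stay as the last step left them, time stands still between calls to the robot, and variables do not carry over. Pictures are saved under pics/ and viewed, and the job is handed in when it is done.

Besides the shell and the picture viewer there is one more tool, called after "Emit:" as name(argument=value, ...), one argument or row to a line, values as JSON. jog_arm: Moves the arm, as the interface text tells. Its arguments: {"type":"object","properties":{"increments":{"type":"array","items":{"type":"object","properties":{"claw":{"type":"number"},"slide":{"type":"array","items":{"type":"number"}},"rot":{"type":"array","items":{"type":"number"}}}}}},"required":["increments"]}

```bash
mkdir -p pics; ls; cat > h.py <<'E'
import numpy as np, cv2, json
from plant import get_state, read_camera, close_job
def save(n,im): cv2.imwrite('pics/'+n+'.png',im)
def w2c(c): return np.array(c['world_to_cam'])
def pix2ray(c,u,v):
    K=np.array(c['mtx']);k1=c['k1']
    d=np.array([(u-K[0,2])/K[0,0],(v-K[1,2])/K[1,1]]);s=d.copy()
    for _ in range(20): s=d/(1+k1*(s@s))
    return np.array([s[0],-s[1],-1.0])
def onplane(c,u,v,z):
    T=np.linalg.inv(w2c(c));o=T[:3,3];r=T[:3,:3]@pix2ray(c,u,v)
    return o+r*(z-o[2])/r[2]
def depthpt(c,u,v):
    T=np.linalg.inv(w2c(c));z=c['z_map'][int(v),int(u)]
    return T[:3,:3]@(pix2ray(c,u,v)*z)+T[:3,3]
def proj(c,p):
    q=w2c(c)@np.append(p,1);s=np.array([q[0],-q[1]])/-q[2];s=s*(1+c['k1']*(s@s));K=np.array(c['mtx'])
    return K[0,0]*s[0]+K[0,2],K[1,1]*s[1]+K[1,2]
def cloud(c):
    K=np.array(c['mtx']);v,u=np.mgrid[:400,:640]
    d=np.stack([(u-K[0,2])/K[0,0],(v-K[1,2])/K[1,1]],-1);s=d.copy()
    for _ in range(20): s=d/(1+c['k1']*(s**2).sum(-1,keepdims=True))
    z=c['z_map'];P=np.stack([s[...,0]*z,-s[...,1]*z,-z],-1)
    T=np.linalg.inv(w2c(c));W=P@T[:3,:3].T+T[:3,3];W[z==0]=np.nan
    return W
E
python3 - <<'E'
from h import *
s=get_state();print({k:np.round(v,3).tolist() for k,v in s.items()})
for n in['scene','top','wrist']:
    c=read_camera(n);save(n+'0',c['frame']);print(n,c['k1'],np.array(c['mtx']).tolist())
    if n!='wrist':print(np.linalg.inv(w2c(c)).round(3).tolist())
    else: print(c['tool_from_camera'])
E
```

```text
pics
{'time': 0.0, 'joint_positions': [1.368, 0.386, 0.007, -0.001, -1.194, -0.259], 'dq': [0.0, -0.0, -0.002, -0.0, 0.001, -0.001], 'tau': [-0.001, -39.066, 18.741, 4.22, 0.011, -0.0], 'position': [278.18, 558.963, 200.663], 'ee_rot': [[0.895, -0.446, -0.001], [-0.446, -0.895, -0.002], [0.0, 0.002, -1.0]], 'force': [-0.311, 0.686, 0.065], 'moment': [0.003, -0.028, 0.035], 'finger_gap': 86.906}
scene -0.0565052427610698 [[436.91596676527513, 0.0, 310.56596480774016], [0.0, 436.91596676527513, 198.41005560817877], [0.0, 0.0, 1.0]]
[[-0.679, -0.58, 0.449, 1167.764], [0.733, -0.521, 0.437, 571.058], [-0.019, 0.626, 0.779, 1275.315], [0.0, 0.0, 0.0, 1.0]]
top 0.0019085791428031652 [[480.5687556932453, 0.0, 323.3817813822667], [0.0, 480.5687556932453, 201.24918536310787], [0.0, 0.0, 1.0]]
[[0.008, 0.995, -0.104, 413.968], [-1.0, 0.007, -0.012, -41.776], [-0.011, 0.104, 0.994, 1543.821], [0.0, 0.0, 0.0, 1.0]]
wrist 0.018992521288891118 [[345.9249006834888, 0.0, 319.3989087625867], [0.0, 345.9249006834888, 199.10510956903664], [0.0, 0.0, 1.0]]
[[ 3.98114518e-04  9.60480287e-01  2.78347731e-01  7.50840303e+01]
 [ 9.99999580e-01 -1.52539326e-04 -9.03917321e-04  4.47110243e-01]
 [-8.25735793e-04  2.78347973e-01 -9.60479945e-01 -1.81972132e+02]
 [ 0.00000000e+00  0.00000000e+00  0.00000000e+00  1.00000000e+00]]
```

View pics/scene0.png

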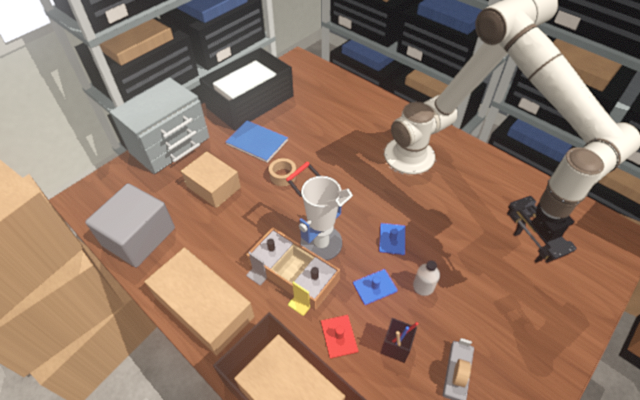

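View pics/top0.png

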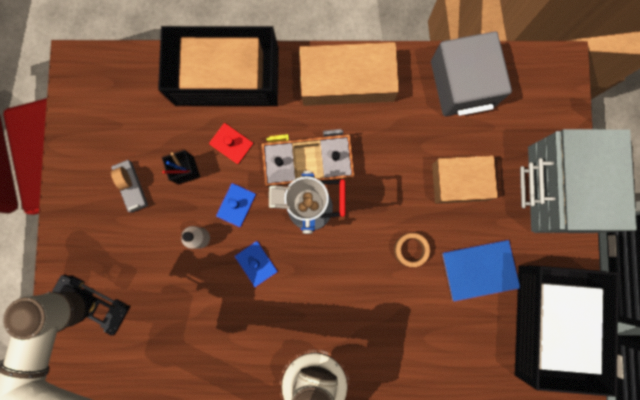

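View pics/wrist0.png

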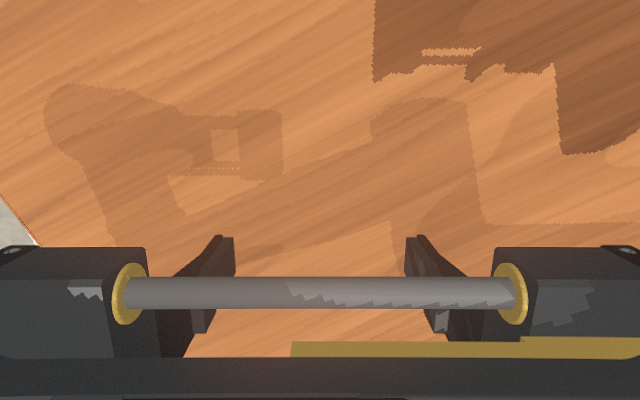

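Top view: tray around (308,158); yellow flag (278,137) marks the left cell, grey flag (333,132) the right. The jug is at (307,200), with its spout left (278,197) and red bar at (342,198). Next I'll measure.

```bash
python3 - <<'E'
from h import *
c=read_camera('top');f=c['frame'];save('topcrop',cv2.resize(f[110:290,170:440],(810,540)[:2] if 0 else (780,520),interpolation=cv2.INTER_CUBIC))
s=read_camera('scene');g=s['frame'];save('scenecrop',cv2.resize(g[150:320,230:450],(780,600),interpolation=cv2.INTER_CUBIC))
def blobs(c,m,name):
    W=cloud(c)
    n,l,st,ce=cv2.connectedComponentsWithStats(m.astype(np.uint8))
    for i in range(1,n):
        if st[i,4]>15:
            P=W[l==i];print(name,ce[i].round(1),st[i].tolist(),np.nanmedian(P,0).round(1),np.nanpercentile(P,98,axis=0).round(0),np.nanpercentile(P,2,axis=0).round(0))
for nm,c in(('top',c),('scene',s)):
    f=c['frame'].astype(int);b,gg,r=f[...,0],f[...,1],f[...,2]
    W=cloud(c);roi=(W[...,0]>250)&(W[...,0]<800)&(np.abs(W[...,1])<260)
    blobs(c,(r>150)&(gg<60)&(b<70)&roi,nm+' red')
    blobs(c,(r>170)&(gg>150)&(b<90)&roi,nm+' yellow')
    blobs(c,(r<60)&(gg<60)&(b<60)&roi&(W[...,2]>60),nm+' black')
    blobs(c,(W[...,2]>250)&(W[...,2]<295)&roi,nm+' high')
    blobs(c,(W[...,2]>52)&(W[...,2]<80)&roi&(W[...,0]>500),nm+' tray')
E
```

```text
top red [242.3 146.4] [236, 133, 17, 31, 288] [755.  243.6   8.8] [793. 259.  15.] [704. 214.   0.]
top red [341.9 197.8] [339, 179, 6, 38, 188] [554.7 -75.5 306.4] [599. -70. 312.] [508. -81.   1.]
top yellow [278.  137.1] [267, 134, 22, 7, 86] [782.4 118.6  11.7] [794. 154. 109.] [754.  93.  -4.]
top black [335.6 155.5] [333, 152, 7, 8, 45] [704.3 -62.1 107.6] [714. -53. 114.] [695. -69.  96.]
top black [278.6 161.2] [275, 158, 8, 8, 42] [685.9 111.1 107.3] [696. 120. 113.] [676. 102.  96.]
top black [331.  181.9] [322, 180, 17, 5, 69] [596.7 -46.9 291.3] [602. -26. 301.] [591. -65. 280.]
top black [329.8 214.9] [321, 212, 18, 6, 76] [509.2 -44.8 289.2] [515. -22. 302.] [504. -65. 277.]
top high [306.4 195.9] [280, 177, 56, 44, 588] [566.   17.9 284.1] [607.  84. 294.] [499. -50. 252.]
top tray [307.4 159.1] [262, 134, 92, 53, 2684] [701.1  22.1  64.2] [771. 160.  74.] [ 626. -107.   54.]
top tray [234.5 203.7] [233, 200, 4, 8, 19] [562.1 253.5  53.7] [570. 258.  60.] [550. 248.  53.]
scene yellow [303.5 292.8] [293, 284, 17, 18, 28] [760.9 145.3  93.9] [765. 152. 104.] [756.  97.  52.]
scene yellow [299.7 301.5] [292, 297, 18, 10, 33] [764.6 113.8   6. ] [771. 151.  22.] [757.  92.  -2.]
scene high [317.9 191.1] [289, 167, 55, 46, 711] [549.8  -1.1 275.5] [611.  79. 293.] [501. -53. 251.]
scene tray [294.5 264.4] [247, 228, 93, 76, 2323] [702.6  47.   62.6] [780. 164.  73.] [ 628. -108.   53.]
scene tray [321.6 238.4] [315, 235, 14, 7, 54] [572.7  37.   64.8] [581.  45.  78.] [546.  19.  52.]
```

View pics/topcrop.png

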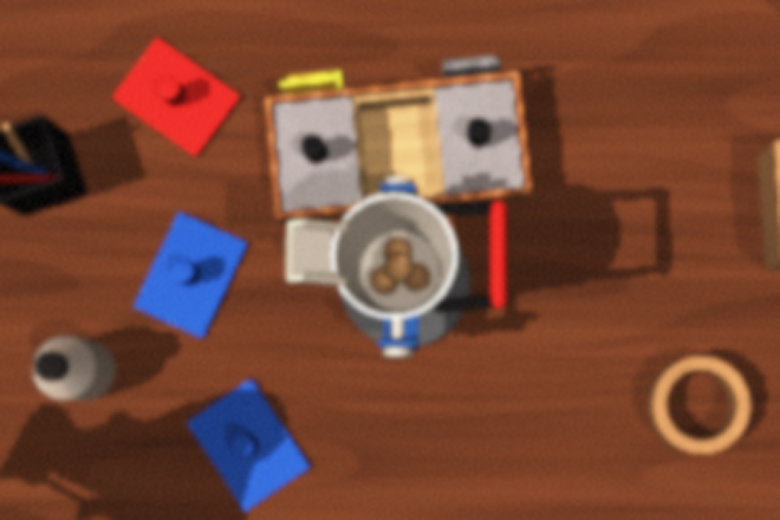

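View pics/scenecrop.png

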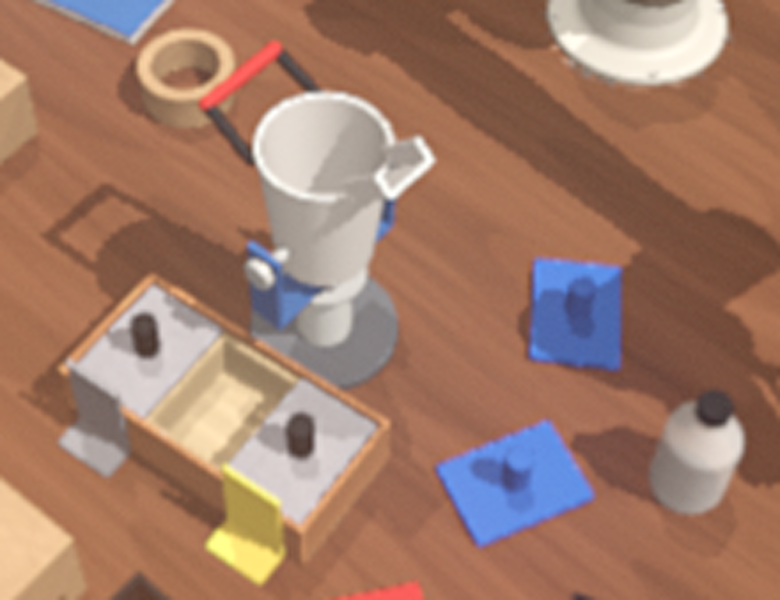

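```bash
python3 - <<'E'
from h import *
for nm in('top','scene'):
    c=read_camera(nm);W=cloud(c);f=c['frame'].astype(int)
    b,g,r=f[...,0],f[...,1],f[...,2]
    # red bar
    m=(r>120)&(g<70)&(b<80)&(W[...,2]>250)&(np.abs(W[...,1])<150)
    m=cv2.morphologyEx(m.astype(np.uint8),cv2.MORPH_CLOSE,np.ones((3,3)))
    v,u=np.nonzero(m);P=np.array([onplane(c,a,q,303)[:2] for a,q in zip(u,v)])
    (cx,cy),(w,h),a=cv2.minAreaRect(P.astype(np.float32));vx=cv2.fitLine(P.astype(np.float32),2,0,.01,.01).ravel()
    print(nm,'bar',cx,cy,w,h,P.mean(0),vx)
    # knobs: black top plane 108
    for kx,ky in((686,111),(704,-62)):
        m=(r<75)&(g<75)&(b<75)&(np.hypot(W[...,0]-kx,W[...,1]-ky)<25)&(W[...,2]>80)
        v,u=np.nonzero(m);pts=W[m];
        print(nm,'knob',np.nanmedian(pts[pts[:,2]>98],0).round(1),'ray',onplane(c,u.mean(),v.mean(),108 if nm=='top' else 85.5).round(1),len(u))
    # tray outline
    m=((W[...,2]>50)&(W[...,2]<75)&(W[...,0]>600)&(W[...,0]<800)&(W[...,1]>-140)&(W[...,1]<190)).astype(np.uint8)
    cs,_=cv2.findContours(m,cv2.RETR_EXTERNAL,cv2.CHAIN_APPROX_NONE);k=max(cs,key=cv2.contourArea)[:,0]
    Q=np.array([onplane(c,a,q,68)[:2] for a,q in k],np.float32);R=cv2.minAreaRect(Q);print(nm,'tray',R)
    # stand foot & rim
    m=(W[...,2]>275)&(W[...,2]<320)&(np.hypot(W[...,0]-555,W[...,1]-20)<66)
    P=W[m];print(nm,'rim',len(P),P.min(0),P.max(0))
    A=np.c_[2*P[:,:2],np.ones(len(P))];s=np.linalg.lstsq(A,(P[:,:2]**2).sum(1),rcond=None)[0];print('circ',s[:2],np.sqrt(s[2]+s[0]**2+s[1]**2))
# robot geometry
c=read_camera('scene');W=cloud(c);p=np.array(get_state()['position']);d=p[:2]/np.hypot(*p[:2])
m=(W[...,2]>100)&(W[...,1]>60)&(W[...,0]<450)&(W[...,0]>-100);P=W[m];R=P[:,:2]@d-np.hypot(*p[:2]);Z=P[:,2]-p[2]
for z in range(-60,700,40):
    k=(Z>=z)&(Z<z+40)
    if k.sum()>5: print(z,k.sum(),np.percentile(R[k],[1,99]).round(0))
E
```

```text
top bar 552.8536376953125 -74.36782836914062 94.10600280761719 13.023096084594727 [553.20111401 -75.53305612] [ 9.999906e-01  4.343918e-03  5.532011e+02 -7.553306e+01]
top knob [686.2 113.1 107.6] ray [685.5 111.6 108. ] 52
top knob [705.2 -60.8 108.7] ray [704.4 -60.8 108. ] 52
top tray ((698.0418701171875, 26.556922912597656), (139.56141662597656, 275.6277160644531), 6.33104944229126)
top rim 378 [495.83296593 -36.79342144 275.2910597 ] [610.77527813  85.72628651 318.30580489]
circ [553.00268735  20.38023865] 56.95230690777909
scene bar 519.8264770507812 -65.14703369140625 0.0 0.0 [519.82647292 -65.14703098] [ 1.619481e-01  9.867993e-01  5.198265e+02 -6.514703e+01]
scene knob [nan nan nan] ray [nan nan nan] 0
scene knob [nan nan nan] ray [nan nan nan] 0
scene tray ((706.4348754882812, 30.213233947753906), (145.76258850097656, 281.69989013671875), 6.0948896408081055)
scene rim 307 [497.42954815 -36.3874643  275.03301838] [613.07182925  85.14456935 313.62046254]
circ [555.54937859  20.75956423] 56.78062830466549
-60 113 [-596. -571.]
-20 98 [-602. -547.]
20 195 [-598.   56.]
60 240 [-598.   88.]
100 1574 [-595.   96.]
140 480 [-601.   51.]
180 728 [-586.   50.]
220 672 [-570.   41.]
260 741 [-556.   45.]
300 1044 [-536.   42.]
340 3054 [-479.   42.]
380 2118 [-302.   32.]
420 1748 [-426. -167.]
460 1902 [-444. -251.]
500 1400 [-438. -346.]
  return np.nanmean(a, axis, out=out, keepdims=keepdims)
<stdin>:15: RuntimeWarning: Mean of empty slice.
  ret = ret.dtype.type(ret / rcount)
```

Emit:
jog_arm(
  increments=[
    {"claw": 50, "slide": [0, 0, -30], "rot": [0, 0, -0.143]},
    {"claw": 50, "slide": [0, 0, 0], "rot": [0, 0, -0.143]},
    {"claw": 50, "slide": [0, 0, 0], "rot": [0, 0, -0.143]},
    {"claw": 50, "slide": [0, 0, 0], "rot": [0, 0, -0.142]},
    {"claw": 50, "slide": [25, 34, 0], "rot": [0, 0, 0]},
    {"claw": 50, "slide": [25, 34, 0], "rot": [0, 0, 0]},
    {"claw": 50, "slide": [25, 34, 0], "rot": [0, 0, 0]},
    {"claw": 50, "slide": [25, 34, 0], "rot": [0, 0, 0]},
    {"claw": 50, "slide": [25, 34, 0], "rot": [0, 0, 0]},
    {"claw": 50, "slide": [25, 34, 0], "rot": [0, 0, 0]},
  ],
)

```text
time: 1.4
position: [450.7, 371.8, 232.0]
ee_rot: [[0.994, 0.109, 0.0], [0.109, -0.994, 0.0], [0.0, -0.0, -1.0]]
force: [0.0, 1.0, -0.3]
finger_gap: 49.9
```

Emit:
jog_arm(
  increments=[
    {"claw": 50, "slide": [25, 34, 0], "rot": [0, 0, 0]},
    {"claw": 50, "slide": [25, 34, 0], "rot": [0, 0, 0]},
    {"claw": 50, "slide": [25, 34, 0], "rot": [0, 0, 0]},
    {"claw": 50, "slide": [25, 34, 0], "rot": [0, 0, 0]},
    {"claw": 50, "slide": [25, 34, 0], "rot": [0, 0, 0]},
    {"claw": 50, "slide": [25, 34, 0], "rot": [0, 0, 0]},
    {"claw": 50, "slide": [25, 34, 0], "rot": [0, 0, 0]},
    {"claw": 50, "slide": [25, 34, 0], "rot": [0, -0.075, 0]},
    {"claw": 50, "slide": [0, 0, 0], "rot": [0, -0.075, 0]},
    {"claw": 50, "slide": [0, 0, 0], "rot": [0, 0, 0]},
  ],
)

```text
time: 2.4
position: [679.8, 123.2, 228.7]
ee_rot: [[0.983, 0.106, -0.152], [0.104, -0.994, -0.016], [-0.153, 0.0, -0.988]]
force: [-0.2, 1.0, -1.9]
finger_gap: 49.9
```

```bash
cat >> h.py <<'E'
from scipy.spatial.transform import Rotation as Ro
def togo(p,s=None):
    s=s or get_state();R=np.array(s['ee_rot']);return (R.T@(np.array(p)-s['position'])).round(1)
def st():
    s=get_state();print(round(s['time'],2),np.round(s['position'],1),np.round(s['ee_rot'],3).tolist(),'F',np.round(s['force'],1),'gap',round(s['finger_gap'],1),'q',np.round(s['joint_positions'],2));return s
E
python3 - <<'E'
from h import *
s=st();print(togo([686,112,230]),togo([686,112,82]))
c=read_camera('wrist');save('w1',c['frame']);c=read_camera('scene');save('s1',cv2.resize(c['frame'][80:320,200:520],(800,600)))
E
```

```text
2.4 [679.8 123.2 228.7] [[0.983, 0.106, -0.152], [0.104, -0.994, -0.016], [-0.153, 0.0, -0.988]] F [-0.2  1.  -1.9] gap 49.9 q [ 0.39  0.58  0.4  -0.04 -1.54  1.29]
[ 4.7 11.8 -2. ] [ 27.3  11.7 144.3]
```

View pics/w1.png

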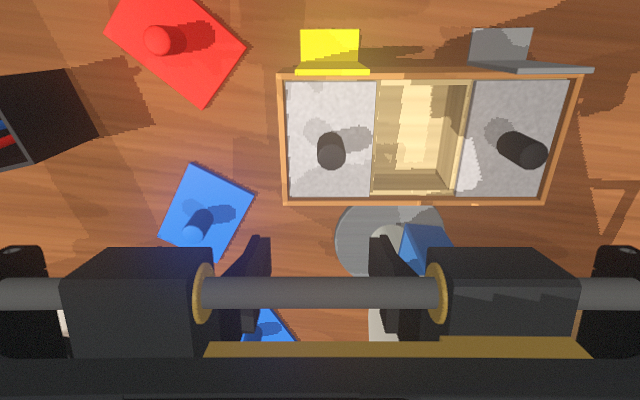

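View pics/s1.png

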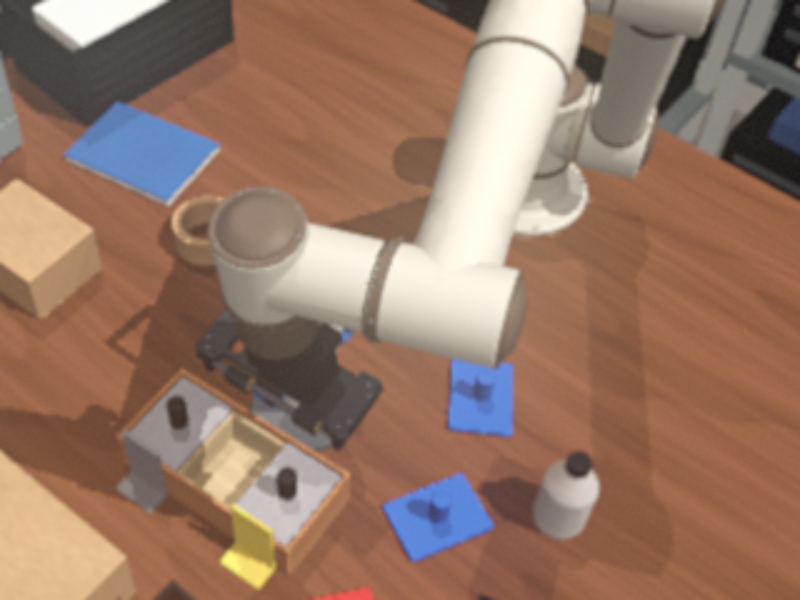

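The wrist view shows three knobs. The black one at (330,150), on the grey cover at the yellow flag, is cover_l. The black one at (522,150) by the grey flag is cover_r. The red (165,40) and blue (200,225) ones are look-alikes. The target is (330,150).

```bash
python3 - <<'E'
from h import *
s=get_state();c=read_camera('wrist')
T=np.eye(4);T[:3,:3]=s['ee_rot'];T[:3,3]=s['position'];M=T@np.array(c['tool_from_camera']);c['world_to_cam']=np.linalg.inv(M)
W=cloud(c);f=c['frame'].astype(int)
m=(f.max(-1)<90)&(W[...,2]>70)&(W[...,2]<115)
n,l,sts,ce=cv2.connectedComponentsWithStats(m.astype(np.uint8))
for i in range(1,n):
    if sts[i,4]>60:
        P=W[l==i];t=P[P[:,2]>103];print(ce[i].round(0),sts[i,4],t.mean(0).round(1),len(t), P.min(0).round(0),P.max(0).round(0))
save('knobcrop',cv2.resize(c['frame'][60:220,260:460],(800,640)[:2] if 0 else (750,600)))
E
```

```text
[508.  68.] 80 [nan nan nan] 0 [772. -25.  71.] [775. -23. 102.]
[ 24. 123.] 2710 [nan nan nan] 0 [636. 376.  70.] [721. 431. 101.]
[524. 149.] 1253 [708.2 -59.4 106.6] 678 [695. -74.  70.] [720. -48. 109.]<stdin>:9: RuntimeWarning: Mean of empty slice.
  ret = um.true_divide(
```

View pics/knobcrop.png

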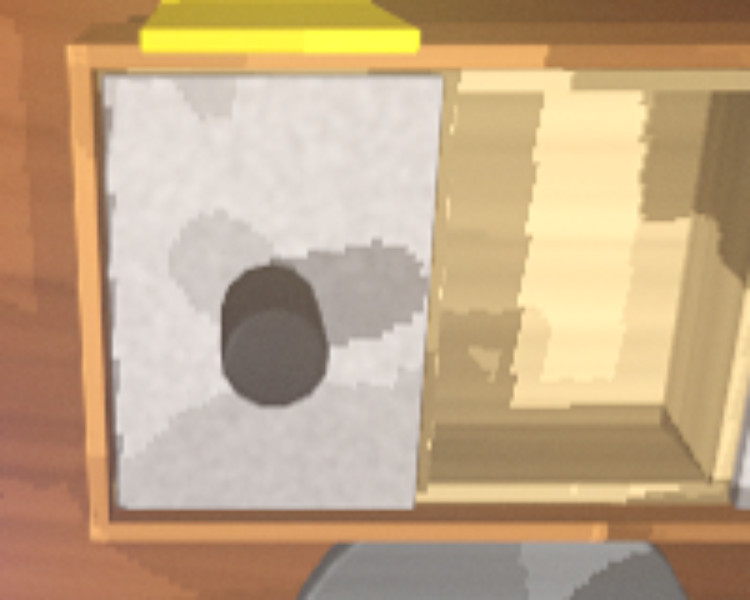

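Emit:
jog_arm(
  increments=[
    {"claw": 50, "slide": [7, 10.5, -1], "rot": [0, 0, 0]},
    {"claw": 50, "slide": [0, 0, 0], "rot": [0, 0, 0]},
    {"claw": 50, "slide": [4, 0, 26], "rot": [0, 0, 0]},
    {"claw": 50, "slide": [4, 0, 26], "rot": [0, 0, 0]},
    {"claw": 50, "slide": [4, 0, 25], "rot": [0, 0, 0]},
    {"claw": 50, "slide": [0, 0, 0], "rot": [0, 0, 0]},
  ],
)

```text
time: 3.15
position: [684.0, 114.7, 150.0]
ee_rot: [[0.982, 0.109, -0.156], [0.108, -0.994, -0.018], [-0.157, 0.001, -0.988]]
force: [-0.9, -0.3, -1.1]
finger_gap: 49.9
```

```bash
python3 - <<'E'
from h import *
s=st();print(togo([688,112.5,82]))
c=read_camera('wrist');save('w2',c['frame'])
E
```

```text
3.15 [684.  114.7 150. ] [[0.982, 0.109, -0.156], [0.108, -0.994, -0.018], [-0.157, 0.001, -0.988]] F [-0.9 -0.3 -1.1] gap 49.9 q [ 0.38  0.63  0.29 -0.04 -1.39  1.31]
[14.4  2.6 66.6]
```

View pics/w2.png

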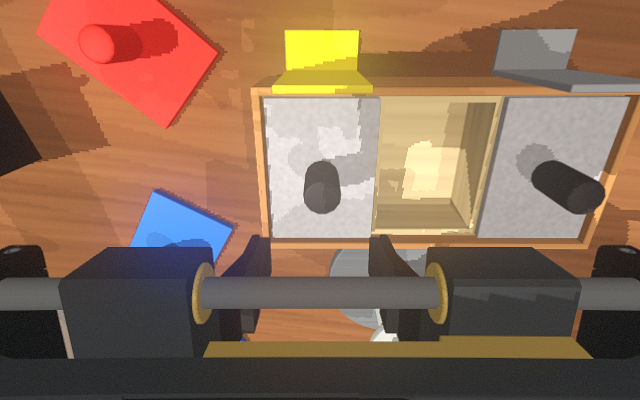

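Emit:
jog_arm(
  increments=[
    {"claw": 50, "slide": [5, 0.5, 23], "rot": [0, 0, 0]},
    {"claw": 50, "slide": [5, 0.5, 22], "rot": [0, 0, 0]},
    {"claw": 50, "slide": [4, 0, 21], "rot": [0, 0, 0]},
    {"claw": 50, "slide": [0, 0, 0], "rot": [0, 0, 0]},
  ],
)

```text
time: 3.6
position: [689.8, 114.2, 85.2]
ee_rot: [[0.982, 0.109, -0.152], [0.108, -0.994, -0.017], [-0.153, 0.0, -0.988]]
force: [0.7, -0.1, -0.7]
finger_gap: 49.9
```

```bash
python3 - <<'E'
from h import *
s=st();print(togo([688,112.5,82]))
c=read_camera('wrist');save('w3',c['frame']);c=read_camera('scene');save('s3',cv2.resize(c['frame'][150:320,200:427],(800,600)))
E
```

```text
3.6 [689.8 114.2  85.2] [[0.982, 0.109, -0.152], [0.108, -0.994, -0.017], [-0.153, 0.0, -0.988]] F [ 0.7 -0.1 -0.7] gap 49.9 q [ 0.38  0.68  0.23 -0.04 -1.27  1.32]
[-1.4  1.5  3.4]
```

View pics/w3.png

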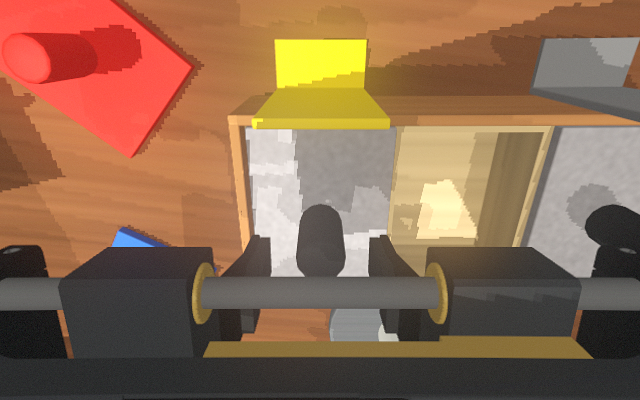

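View pics/s3.png

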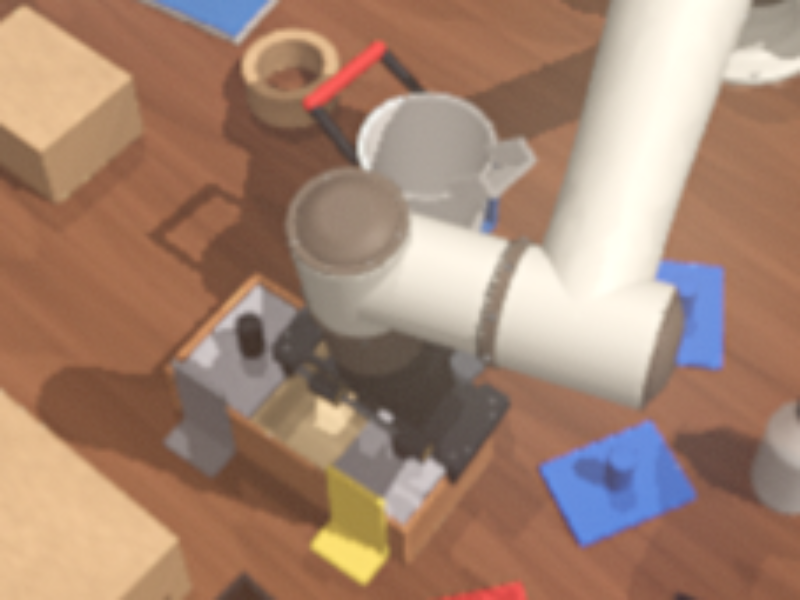

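```bash
python3 - <<'E'
from h import *
for n in('scene','top'):
    c=read_camera(n);W=cloud(c)
    for x in range(450,750,40):
        row=[]
        for y in range(0,300,40):
            P=W[(abs(W[...,0]-x)<20)&(abs(W[...,1]-y)<20)&(W[...,2]>125)];row.append('%d-%d'%(P[:,2].min(),P[:,2].max()) if len(P) else '-')
        print(n,x,row)
E
```

```text
scene 450 ['-', '-', '-', '553-591', '563-601', '552-598', '513-564', '-']
scene 490 ['188-287', '125-287', '-', '543-553', '523-582', '550-581', '504-559', '-']
scene 530 ['155-287', '219-284', '193-330', '307-326', '506-554', '525-561', '477-552', '-']
scene 570 ['-', '278-278', '212-329', '308-326', '500-519', '484-536', '487-532', '462-498']
scene 610 ['271-285', '256-287', '263-283', '-', '-', '461-511', '478-512', '436-496']
scene 650 ['-', '-', '-', '-', '201-207', '216-480', '446-489', '441-485']
scene 690 ['-', '220-220', '130-138', '435-471', '206-454', '176-463', '448-471', '442-469']
scene 730 ['-', '178-225', '140-474', '183-478', '173-475', '169-458', '392-460', '394-453']
top 450 ['179-200', '182-203', '-', '532-593', '563-604', '561-599', '537-560', '-']
top 490 ['129-289', '189-290', '-', '525-557', '517-583', '551-584', '523-563', '-']
top 530 ['139-290', '141-290', '171-334', '305-324', '500-558', '526-562', '499-552', '-']
top 570 ['137-257', '139-287', '149-335', '307-334', '487-523', '475-537', '497-535', '472-498']
top 610 ['143-289', '143-292', '283-283', '-', '-', '454-512', '483-513', '420-494']
top 650 ['189-210', '188-210', '-', '-', '190-213', '187-482', '413-491', '434-486']
top 690 ['-', '184-232', '188-463', '164-474', '125-470', '199-464', '448-471', '443-471']
top 730 ['-', '189-228', '155-477', '466-480', '215-476', '212-461', '427-463', '434-457']
```

Emit:
jog_arm(
  increments=[
    {"claw": 50, "slide": [-1, 8, 2], "rot": [0, 0, 0]},
    {"claw": 50, "slide": [0, 10, 0], "rot": [0, 0, 0]},
    {"claw": 50, "slide": [0, 12, 0], "rot": [0, 0, 0]},
    {"claw": 50, "slide": [0, 15, 0], "rot": [0, 0, 0]},
    {"claw": 50, "slide": [0, 15, 0], "rot": [0, 0, 0]},
    {"claw": 50, "slide": [0, 15, 0], "rot": [0, 0, 0]},
    {"claw": 50, "slide": [0, 12, 0], "rot": [0, 0, 0]},
    {"claw": 50, "slide": [0, 0, 0], "rot": [0, 0, 0]},
  ],
)

```text
time: 4.6
position: [698.9, 25.1, 84.3]
ee_rot: [[0.983, 0.106, -0.149], [0.105, -0.994, -0.017], [-0.15, 0.001, -0.989]]
force: [-0.3, -0.4, 0.1]
finger_gap: 50.1
```

```bash
python3 - <<'E'
from h import *
s=st()
c=read_camera('wrist');save('w4',c['frame'])
E
```

```text
4.6 [698.9  25.1  84.3] [[0.983, 0.106, -0.149], [0.105, -0.994, -0.017], [-0.15, 0.001, -0.989]] F [-0.3 -0.4  0.1] gap 50.1 q [ 0.26  0.68  0.22 -0.02 -1.26  1.43]
```

View pics/w4.png

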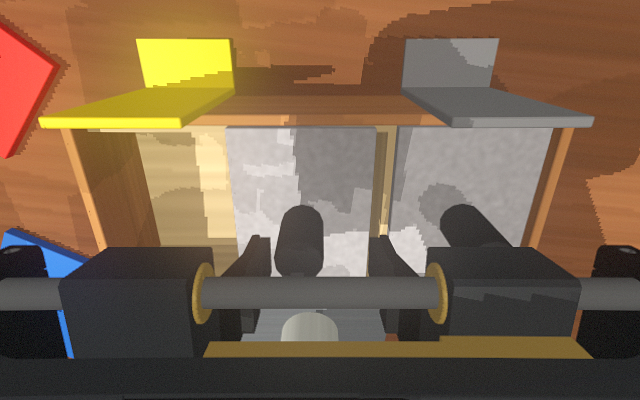

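Emit:
jog_arm(
  increments=[
    {"claw": 50, "slide": [0, 6, 0], "rot": [0, 0, 0]},
    {"claw": 50, "slide": [0, 5, 0], "rot": [0, 0, 0]},
    {"claw": 50, "slide": [0, 0, 0], "rot": [0, 0, 0]},
  ],
)

```text
time: 4.95
position: [700.1, 16.3, 84.4]
ee_rot: [[0.983, 0.109, -0.149], [0.108, -0.994, -0.017], [-0.15, 0.0, -0.989]]
force: [-0.2, 0.0, -0.4]
finger_gap: 49.9
```

```bash
python3 - <<'E'
from h import *
s=st()
c=read_camera('wrist');save('w5',c['frame'])
E
```

```text
4.95 [700.1  16.3  84.4] [[0.983, 0.109, -0.149], [0.108, -0.994, -0.017], [-0.15, 0.0, -0.989]] F [-0.2  0.  -0.4] gap 49.9 q [ 0.24  0.68  0.22 -0.02 -1.26  1.44]
```

View pics/w5.png

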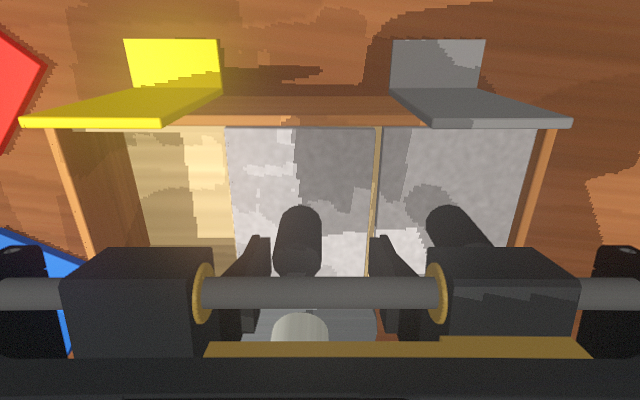

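Emit:
jog_arm(
  increments=[
    {"claw": 50, "slide": [0, 2.5, 0], "rot": [0, 0, 0]},
    {"claw": 50, "slide": [0, 0, 0], "rot": [0, 0, 0]},
    {"claw": 50, "slide": [0, -9, 0], "rot": [0, 0, 0]},
    {"claw": 50, "slide": [-4, 0, -25], "rot": [0, 0, 0]},
    {"claw": 50, "slide": [-4, 0, -25], "rot": [0, 0, 0]},
    {"claw": 50, "slide": [-4, 0, -30], "rot": [0, 0, 0]},
    {"claw": 50, "slide": [0, 0, 0], "rot": [0, 0, 0]},
  ],
)

```text
time: 5.7
position: [702.4, 24.0, 171.4]
ee_rot: [[0.984, 0.11, -0.138], [0.109, -0.994, -0.016], [-0.139, 0.001, -0.99]]
force: [0.5, -0.3, 1.2]
finger_gap: 49.9
```

```bash
python3 - <<'E'
from h import *
s=st()
c=read_camera('wrist');save('w6',c['frame'])
E
```

```text
5.7 [702.4  24.  171.4] [[0.984, 0.11, -0.138], [0.109, -0.994, -0.016], [-0.139, 0.001, -0.99]] F [ 0.5 -0.3  1.2] gap 49.9 q [ 0.25  0.62  0.33 -0.02 -1.42  1.43]
```

View pics/w6.png

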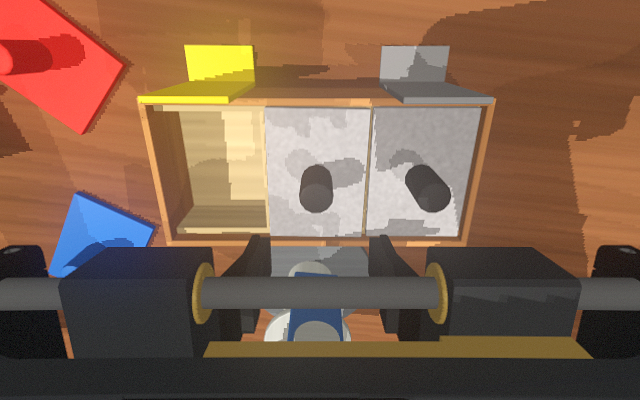

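Cover_l now fills the middle and its edge lines up with the divider at (266,170). The target cell is open. Next I rise, unlean and go to the red bar.

Emit:
jog_arm(
  increments=[
    {"claw": 36, "slide": [-6, 0, -40], "rot": [0, 0, 0]},
    {"claw": 36, "slide": [-6, 0, -40], "rot": [0, 0, 0]},
    {"claw": 36, "slide": [-6, 0, -40], "rot": [0, 0, 0]},
    {"claw": 36, "slide": [-6, 0, -40], "rot": [0, 0, 0]},
    {"claw": 36, "slide": [-4, 0, -36], "rot": [0, 0, 0]},
    {"claw": 36, "slide": [0, 0, 0], "rot": [0, 0.14, 0]},
    {"claw": 36, "slide": [0, 0, 0], "rot": [0, 0, 0.109]},
    {"claw": 36, "slide": [-30, 25, 0], "rot": [0, 0, 0]},
    {"claw": 36, "slide": [-30, 25, 0], "rot": [0, 0, 0]},
    {"claw": 36, "slide": [0, 0, 0], "rot": [0, 0, 0]},
  ],
)

```text
time: 6.75
position: [637.9, -28.7, 365.1]
ee_rot: [[1.0, -0.002, -0.011], [-0.002, -1.0, -0.002], [-0.011, 0.002, -1.0]]
force: [-0.4, -0.7, 1.0]
finger_gap: 36.1
```

```bash
python3 - <<'E'
from h import *
s=st();print(togo([553.5,-75.3,345]))
c=read_camera('wrist');save('w7',c['frame'])
for n in('top',):
    c=read_camera(n);save(n+'7',c['frame'])
E
```

```text
6.75 [637.9 -28.7 365.1] [[1.0, -0.002, -0.011], [-0.002, -1.0, -0.002], [-0.011, 0.002, -1.0]] F [-0.4 -0.7  1. ] gap 36.1 q [ 0.21  0.36  0.37 -0.   -1.59  1.36]
[-84.1  46.7  21.1]
```

View pics/w7.png

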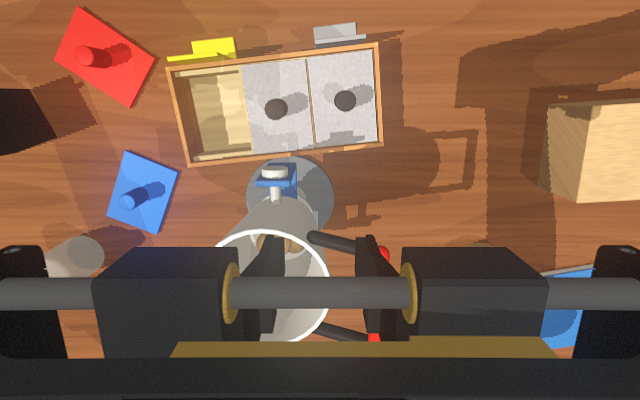

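Emit:
jog_arm(
  increments=[
    {"claw": 36, "slide": [-28, 15.5, 0], "rot": [0, 0, 0]},
    {"claw": 36, "slide": [-28, 15.5, 0], "rot": [0, 0, 0]},
    {"claw": 36, "slide": [-28, 15.7, 10], "rot": [0, 0, 0]},
    {"claw": 36, "slide": [0, 0, 5], "rot": [0, 0, 0]},
    {"claw": 36, "slide": [0, 0, 0], "rot": [0, 0, 0]},
  ],
)

```text
time: 7.35
position: [557.3, -72.7, 348.9]
ee_rot: [[1.0, 0.0, -0.012], [0.0, -1.0, -0.001], [-0.012, 0.001, -1.0]]
force: [1.0, -0.1, 0.0]
finger_gap: 36.2
```

```bash
python3 - <<'E'
from h import *
s=st();print(togo([553.5,-75.3,345]))
c=read_camera('wrist');save('w8',c['frame'])
c=read_camera('scene');save('s8',cv2.resize(c['frame'][80:280,200:467],(800,600)))
E
```

```text
7.35 [557.3 -72.7 348.9] [[1.0, 0.0, -0.012], [0.0, -1.0, -0.001], [-0.012, 0.001, -1.0]] F [ 1.  -0.1  0. ] gap 36.2 q [ 0.16  0.22  0.13 -0.   -1.5   1.41]
[-3.7  2.6  4. ]
```

View pics/w8.png

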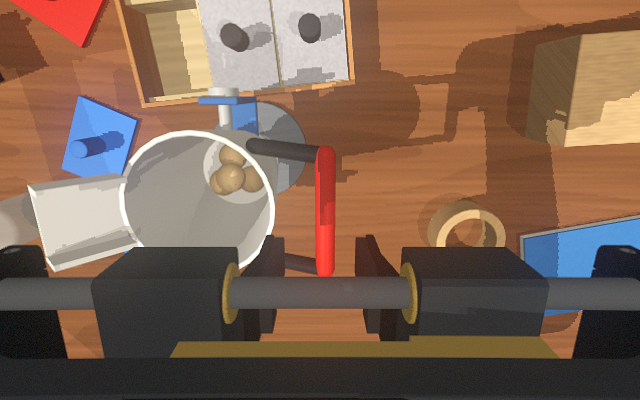

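View pics/s8.png

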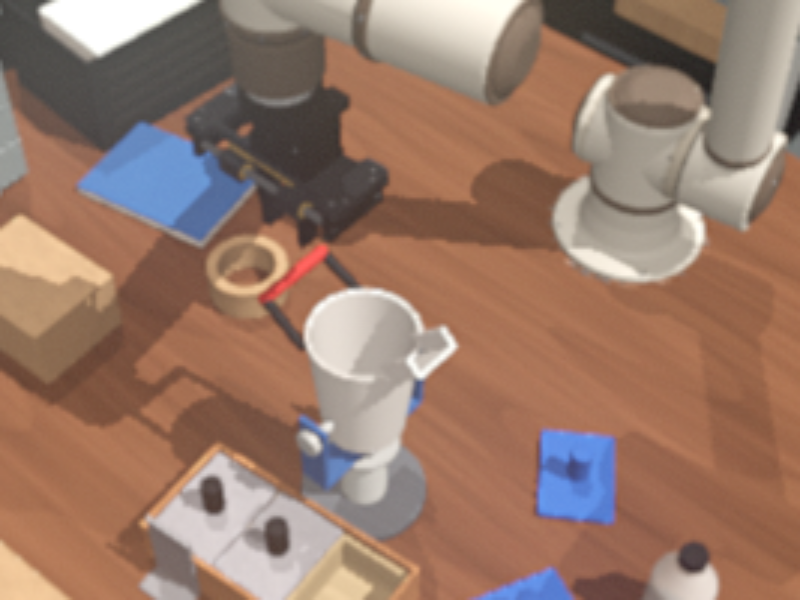

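Emit:
jog_arm(
  increments=[
    {"claw": 36, "slide": [-4, 3, 0], "rot": [0, 0, 0]},
    {"claw": 36, "slide": [0, 0, 20], "rot": [0, 0, 0]},
    {"claw": 36, "slide": [0, 0, 20], "rot": [0, 0, 0]},
    {"claw": 36, "slide": [0, 0, 18], "rot": [0, 0, 0]},
    {"claw": 36, "slide": [0, 0, 0], "rot": [0, 0, 0]},
  ],
)

```text
time: 7.95
position: [551.6, -76.0, 289.1]
ee_rot: [[1.0, 0.0, -0.016], [0.0, -1.0, -0.001], [-0.016, 0.001, -1.0]]
force: [0.7, -0.0, -0.3]
finger_gap: 36.1
```

```bash
python3 - <<'E'
from h import *
s=st();print(togo([553.5,-76,291]))
c=read_camera('wrist');save('w9',c['frame'])
c=read_camera('scene');save('s9',cv2.resize(c['frame'][100:260,220:433],(800,600)))
E
```

```text
7.95 [551.6 -76.  289.1] [[1.0, 0.0, -0.016], [0.0, -1.0, -0.001], [-0.016, 0.001, -1.0]] F [ 0.7 -0.  -0.3] gap 36.1 q [ 0.15  0.23  0.   -0.   -1.36  1.42]
[ 1.9 -0.  -1.9]
```

View pics/w9.png

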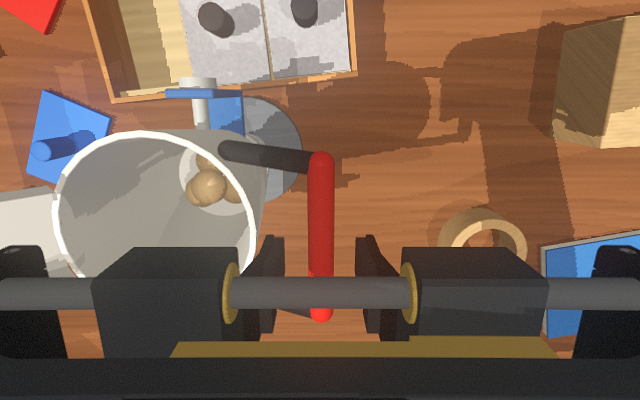

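View pics/s9.png

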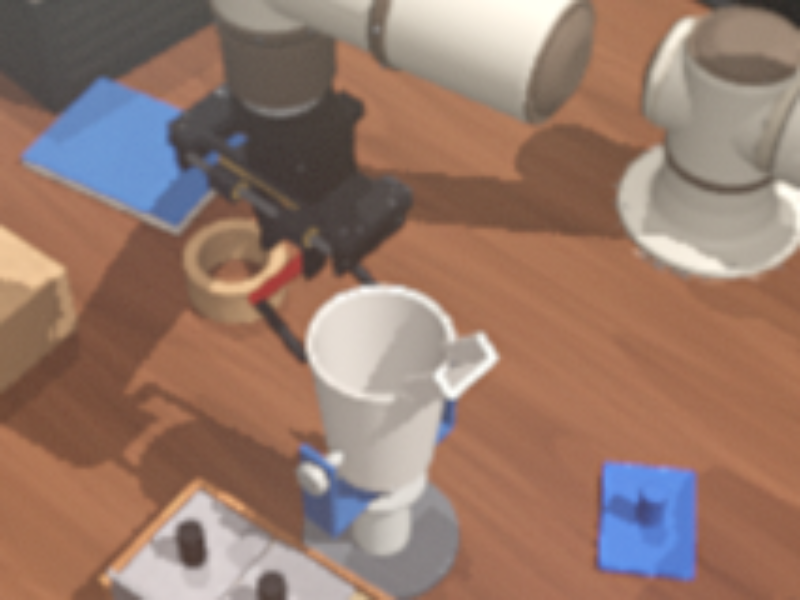

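Emit:
jog_arm(
  increments=[
    {"claw": 10, "slide": [1.5, 0, 0], "rot": [0, 0, 0]},
    {"claw": 8, "slide": [0, 0, 0], "rot": [0, 0, 0]},
    {"claw": 8, "slide": [0, 0, 0], "rot": [0, 0, 0]},
    {"claw": 8, "slide": [0, 0, 0], "rot": [0, 0, 0]},
  ],
)

```text
time: 8.45
position: [554.2, -76.4, 292.5]
ee_rot: [[1.0, 0.0, -0.009], [0.0, -1.0, -0.001], [-0.009, 0.001, -1.0]]
force: [0.2, -0.1, 0.3]
finger_gap: 12.8
```

```bash
python3 - <<'E'
from h import *
s=st()
# plan swivel arc: rows in tool frame
p=np.array(s['position'][:2]);piv=np.array([554,20.]);print('r',np.hypot(*(p-piv)), np.arctan2(*(piv-p)[::-1]))
n=8;d=.96/n
# in tool frame: handle rel to pivot rotated by -d per row
r=p-piv;R=np.array(s['ee_rot'])[:2,:2]
Rm=np.array([[np.cos(d),np.sin(d)],[-np.sin(d),np.cos(d)]])
print(d,R.T@(Rm@r-r))
# target angle candidates
for t in((686,112.5),(687,113.5)): print(np.arctan2(t[1]-20,t[0]-554))
E
```

```text
8.45 [554.2 -76.4 292.5] [[1.0, 0.0, -0.009], [0.0, -1.0, -0.001], [-0.009, 0.001, -1.0]] F [ 0.2 -0.1  0.3] gap 12.8 q [ 0.15  0.23  0.01 -0.   -1.36  1.42]
r 96.3769772004557 1.5725371801556884
0.12 [-11.53804109  -0.67591961]
0.6112342235576411
0.6127415827228151
```

Emit:
jog_arm(
  increments=[
    {"claw": 8, "slide": [-9.2, -0.44, 0], "rot": [0, 0, 0.096]},
    {"claw": 8, "slide": [-9.2, -0.44, 0], "rot": [0, 0, 0.096]},
    {"claw": 8, "slide": [-9.2, -0.44, 0], "rot": [0, 0, 0.096]},
    {"claw": 8, "slide": [-9.2, -0.44, 0], "rot": [0, 0, 0.096]},
    {"claw": 8, "slide": [-9.2, -0.44, 0], "rot": [0, 0, 0.096]},
  ],
)

```text
time: 8.95
position: [509.3, -65.6, 292.7]
ee_rot: [[0.885, -0.465, -0.009], [-0.465, -0.885, -0.001], [-0.008, 0.005, -1.0]]
force: [-0.5, 0.1, 0.3]
finger_gap: 8.1
```

Emit:
jog_arm(
  increments=[
    {"claw": 8, "slide": [-9.2, -0.44, 0], "rot": [0, 0, 0.096]},
    {"claw": 8, "slide": [-9.2, -0.44, 0], "rot": [0, 0, 0.096]},
    {"claw": 8, "slide": [-9.2, -0.44, 0], "rot": [0, 0, 0.096]},
    {"claw": 8, "slide": [-9.2, -0.44, 0], "rot": [0, 0, 0.096]},
    {"claw": 8, "slide": [-9.2, -0.44, 0], "rot": [0, 0, 0.096]},
    {"claw": 8, "slide": [0, 0, 0], "rot": [0, 0, 0]},
  ],
)

```text
time: 9.55
position: [474.9, -35.1, 293.3]
ee_rot: [[0.575, -0.818, -0.009], [-0.818, -0.575, -0.001], [-0.005, 0.008, -1.0]]
force: [0.1, 0.2, -0.2]
finger_gap: 7.6
```

```bash
python3 - <<'E'
from h import *
s=st();p=np.array(s['position'][:2]);piv=np.array([554,20.]);print('r',np.hypot(*(p-piv)), np.arctan2(*(piv-p)[::-1]))
c=read_camera('top');save('t10',cv2.resize(c['frame'][110:260,200:400],(800,600)))
c=read_camera('scene');save('s10',cv2.resize(c['frame'][100:310,200:480],(800,600)))
E
```

```text
9.55 [474.9 -35.1 293.3] [[0.575, -0.818, -0.009], [-0.818, -0.575, -0.001], [-0.005, 0.008, -1.0]] F [ 0.1  0.2 -0.2] gap 7.6 q [ 0.27  0.08 -0.17 -0.   -1.33  0.35]
r 96.37736437432645 0.6088532805000043
```

View pics/t10.png

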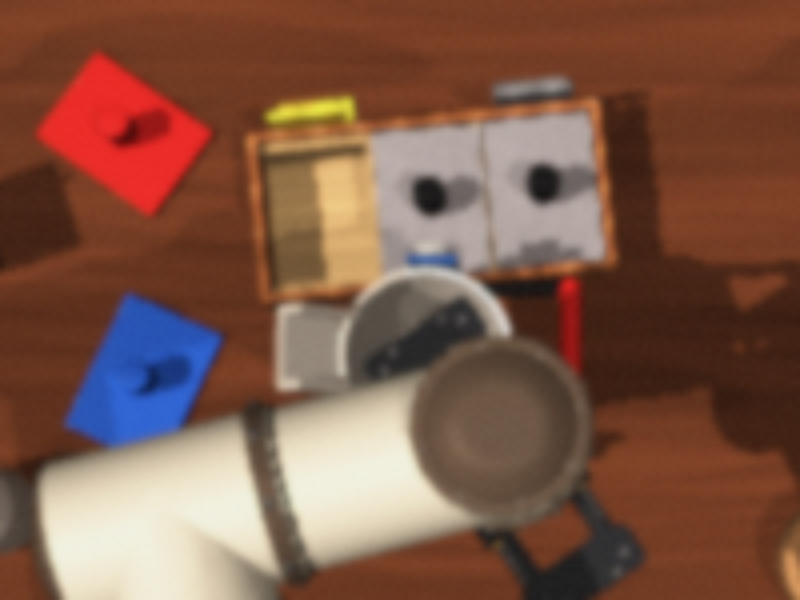

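View pics/s10.png

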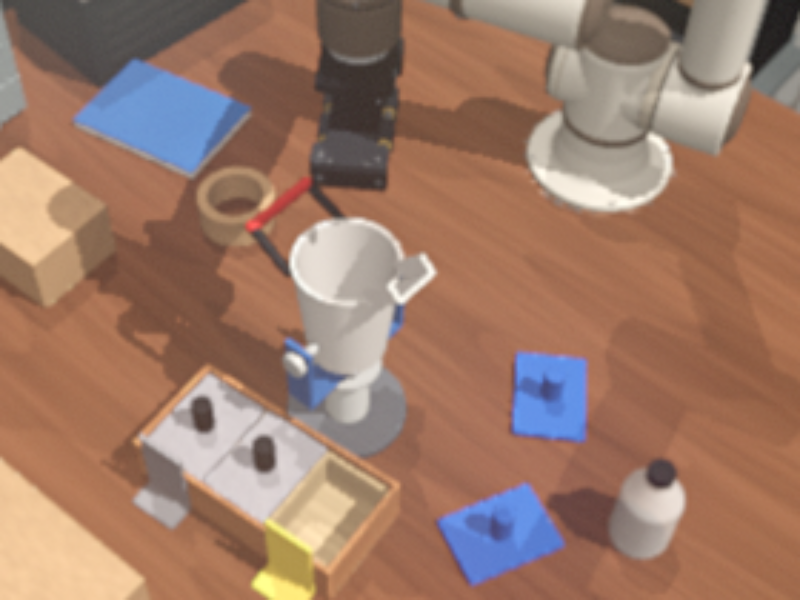

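The fingertips caught only the top of the bar and slipped off (gap 12.8 → 7.6). The jug has not turned. I'll go back above the bar and grip deeper.

Emit:
jog_arm(
  increments=[
    {"claw": 30, "slide": [0, 0, -45], "rot": [0, 0, 0]},
    {"claw": 30, "slide": [11.5, -0.68, 0], "rot": [0, 0, -0.12]},
    {"claw": 30, "slide": [11.5, -0.68, 0], "rot": [0, 0, -0.12]},
    {"claw": 30, "slide": [11.5, -0.68, 0], "rot": [0, 0, -0.12]},
    {"claw": 30, "slide": [11.5, -0.68, 0], "rot": [0, 0, -0.12]},
    {"claw": 30, "slide": [11.5, -0.68, 0], "rot": [0, 0, -0.12]},
    {"claw": 30, "slide": [11.5, -0.68, 0], "rot": [0, 0, -0.12]},
    {"claw": 30, "slide": [11.5, -0.68, 0], "rot": [0, 0, -0.12]},
    {"claw": 30, "slide": [11.5, -0.68, 0], "rot": [0, 0, -0.12]},
    {"claw": 30, "slide": [0, 0, 0], "rot": [0, 0, 0]},
  ],
)

```text
time: 10.65
position: [555.6, -76.9, 336.0]
ee_rot: [[1.0, 0.0, -0.011], [0.0, -1.0, -0.001], [-0.011, 0.001, -1.0]]
force: [-0.0, -0.3, 0.2]
finger_gap: 29.6
```

```bash
python3 - <<'E'
from h import *
s=st();print(togo([553.5,-75.8,283]))
c=read_camera('wrist');save('w11',c['frame'])
T=np.eye(4);T[:3,:3]=s['ee_rot'];T[:3,3]=s['position'];M=T@np.array(c['tool_from_camera']);c['world_to_cam']=np.linalg.inv(M)
W=cloud(c);f=c['frame'].astype(int);m=(f[...,2]>150)&(f[...,1]<60)&(f[...,0]<70)&(W[...,2]>250)
P=W[m];print(len(P),np.percentile(P,[2,50,98],axis=0).round(1))
v,u=np.nonzero(m)
for a,b in((120,170),(170,220),(220,240)):
    k=(v>=a)&(v<b); 
    if k.sum(): print(a,u[k].mean(),onplane(c,u[k].mean(),v[k].mean(),303))
E
```

```text
10.65 [555.6 -76.9 336. ] [[1.0, 0.0, -0.011], [0.0, -1.0, -0.001], [-0.011, 0.001, -1.0]] F [-0.  -0.3  0.2] gap 29.6 q [ 0.15  0.22  0.1  -0.   -1.47  1.42]
[-1.5 -1.2 53. ]
1838 [[516.7 -82.8 301.5]
 [569.5 -77.3 304.9]
 [599.7 -70.6 306.9]]
120 319.00252525252523 [594.11907095 -76.689922   303.        ]
170 318.9707792207792 [571.06114775 -76.68241557 303.        ]
220 318.9512195121951 [548.1330797  -76.68179731 303.        ]
```

View pics/w11.png

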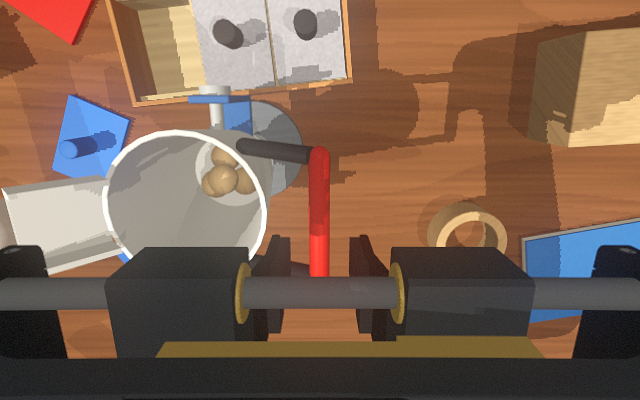

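Emit:
jog_arm(
  increments=[
    {"claw": 30, "slide": [-1, 0, 20], "rot": [0, 0, 0]},
    {"claw": 30, "slide": [0, 0, 20], "rot": [0, 0, 0]},
    {"claw": 30, "slide": [0, 0, 15], "rot": [0, 0, 0]},
    {"claw": 30, "slide": [0, 0, 0], "rot": [0, 0, 0]},
    {"claw": 10, "slide": [0, 0, 0], "rot": [0, 0, 0]},
    {"claw": 10, "slide": [0, 0, 0], "rot": [0, 0, 0]},
    {"claw": 10, "slide": [0, 0, 0], "rot": [0, 0, 0]},
    {"claw": 10, "slide": [0, 0, 0], "rot": [0, 0, 0]},
  ],
)

```text
time: 11.5
position: [553.2, -76.6, 282.8]
ee_rot: [[1.0, 0.0, -0.009], [0.0, -1.0, -0.001], [-0.009, 0.001, -1.0]]
force: [-0.3, 0.1, 1.1]
finger_gap: 11.8
```

```bash
python3 - <<'E'
from h import *
s=st()
c=read_camera('wrist');save('w12',c['frame'])
E
```

```text
11.5 [553.2 -76.6 282.8] [[1.0, 0.0, -0.009], [0.0, -1.0, -0.001], [-0.009, 0.001, -1.0]] F [-0.3  0.1  1.1] gap 11.8 q [ 0.15  0.23 -0.01 -0.   -1.34  1.42]
```

View pics/w12.png

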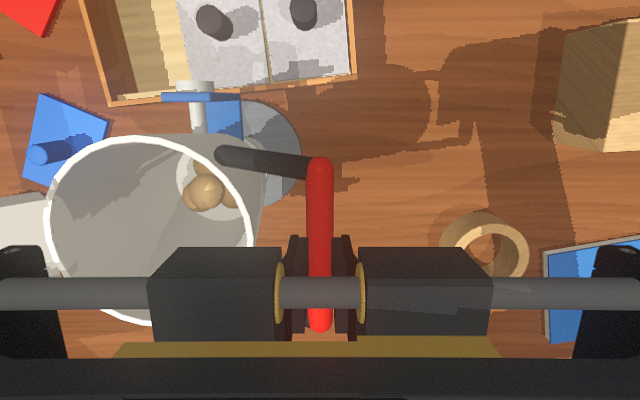

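Emit:
jog_arm(
  increments=[
    {"claw": 6, "slide": [0, 0, 0], "rot": [0, 0, 0]},
    {"claw": 6, "slide": [0, 0, 0], "rot": [0, 0, 0]},
    {"claw": 6, "slide": [0, 0, 0], "rot": [0, 0, 0]},
  ],
)

```text
time: 11.85
position: [553.2, -76.7, 282.6]
ee_rot: [[1.0, 0.0, -0.009], [0.0, -1.0, -0.001], [-0.009, 0.001, -1.0]]
force: [0.4, -1.3, 2.5]
finger_gap: 9.2
```

```bash
python3 - <<'E'
from h import *
s=st()
c=read_camera('wrist');save('w13',cv2.resize(c['frame'][120:380,200:440],(720,780)[:2] if 0 else (550,596)))
c=read_camera('scene');save('s13',cv2.resize(c['frame'][130:230,240:373],(800,600)))
E
```

```text
11.85 [553.2 -76.7 282.6] [[1.0, 0.0, -0.009], [0.0, -1.0, -0.001], [-0.009, 0.001, -1.0]] F [ 0.4 -1.3  2.5] gap 9.2 q [ 0.15  0.23 -0.01  0.   -1.34  1.42]
```

View pics/w13.png

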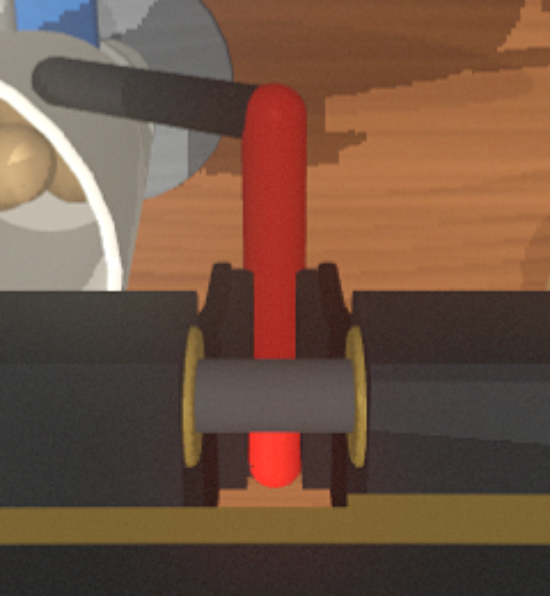

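View pics/s13.png

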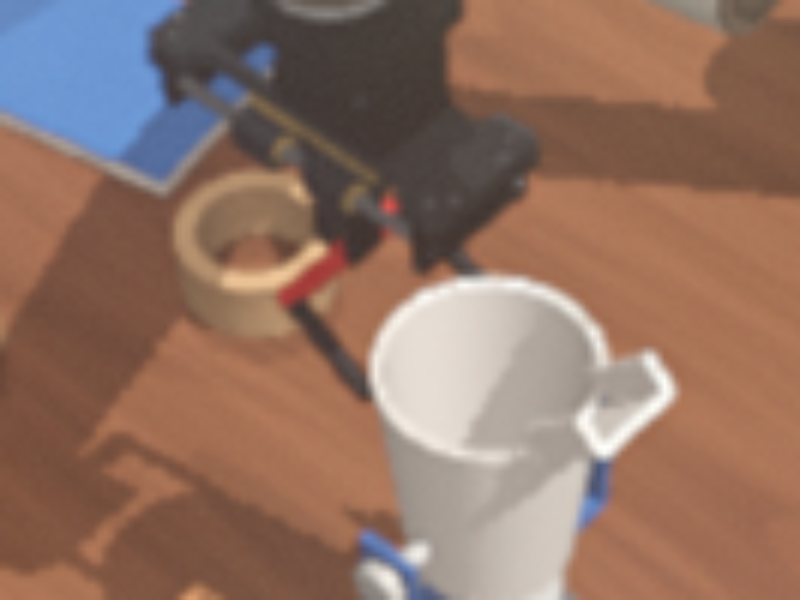

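Emit:
jog_arm(
  increments=[
    {"claw": 6, "slide": [-5, -0.15, 0], "rot": [0, 0, 0.052]},
    {"claw": 6, "slide": [-5, -0.15, 0], "rot": [0, 0, 0.052]},
    {"claw": 6, "slide": [-5, -0.15, 0], "rot": [0, 0, 0.052]},
    {"claw": 6, "slide": [0, 0, 0], "rot": [0, 0, 0]},
  ],
)

```text
time: 12.35
position: [538.2, -75.4, 282.6]
ee_rot: [[0.988, -0.155, -0.008], [-0.155, -0.988, -0.001], [-0.008, 0.002, -1.0]]
force: [1.0, -1.2, 2.1]
finger_gap: 9.6
```

```bash
python3 - <<'E'
from h import *
s=st()
c=read_camera('wrist');save('w14',c['frame'])
E
```

```text
12.35 [538.2 -75.4 282.6] [[0.988, -0.155, -0.008], [-0.155, -0.988, -0.001], [-0.008, 0.002, -1.0]] F [ 1.  -1.2  2.1] gap 9.6 q [ 0.16  0.2  -0.05 -0.   -1.33  1.26]
```

View pics/w14.png

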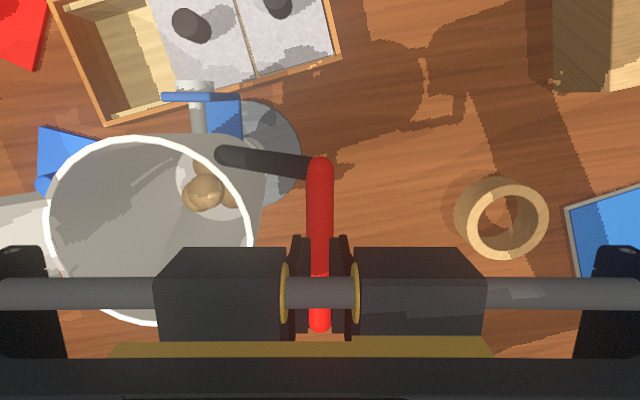

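The grip holds: the jug stays fixed in the wrist view while the scene turns. I'll continue the swivel.

Emit:
jog_arm(
  increments=[
    {"claw": 6, "slide": [-7.7, -0.31, 0], "rot": [0, 0, 0.08]},
    {"claw": 6, "slide": [-7.7, -0.31, 0], "rot": [0, 0, 0.08]},
    {"claw": 6, "slide": [-7.7, -0.31, 0], "rot": [0, 0, 0.08]},
    {"claw": 6, "slide": [-7.7, -0.31, 0], "rot": [0, 0, 0.08]},
    {"claw": 6, "slide": [-7.7, -0.31, 0], "rot": [0, 0, 0.08]},
    {"claw": 6, "slide": [-7.7, -0.31, 0], "rot": [0, 0, 0.08]},
    {"claw": 6, "slide": [-7.7, -0.31, 0], "rot": [0, 0, 0.08]},
    {"claw": 6, "slide": [-7.7, -0.31, 0], "rot": [0, 0, 0.08]},
    {"claw": 6, "slide": [-7.7, -0.31, 0], "rot": [0, 0, 0.08]},
    {"claw": 6, "slide": [-7.7, -0.31, 0], "rot": [0, 0, 0.08]},
  ],
)

```text
time: 13.4
position: [475.2, -35.3, 282.6]
ee_rot: [[0.575, -0.818, -0.008], [-0.818, -0.575, -0.001], [-0.004, 0.007, -1.0]]
force: [4.3, -1.2, -1.6]
finger_gap: 9.0
```

Emit:
jog_arm(
  increments=[
    {"claw": 6, "slide": [0, 0, 0], "rot": [0, 0, 0]},
  ],
)

```text
time: 13.5
position: [474.6, -34.6, 282.5]
ee_rot: [[0.578, -0.816, -0.009], [-0.816, -0.578, 0.001], [-0.006, 0.007, -1.0]]
force: [2.8, 2.9, -0.1]
finger_gap: 8.9
```

```bash
python3 - <<'E'
from h import *
s=st();p=np.array(s['position'][:2]);piv=np.array([554,20.]);print('r',np.hypot(*(p-piv)), np.arctan2(*(piv-p)[::-1]))
c=read_camera('wrist');save('w15',c['frame'])
c=read_camera('top');save('t15',cv2.resize(c['frame'][110:260,200:400],(800,600)))
c=read_camera('scene');save('s15',cv2.resize(c['frame'][100:310,200:480],(800,600)))
E
```

```text
13.5 [474.6 -34.6 282.5] [[0.578, -0.816, -0.009], [-0.816, -0.578, 0.001], [-0.006, 0.007, -1.0]] F [ 2.8  2.9 -0.1] gap 8.9 q [ 0.27  0.08 -0.19 -0.   -1.31  0.35]
r 96.41817506848682 0.6025391046211044
```

View pics/w15.png

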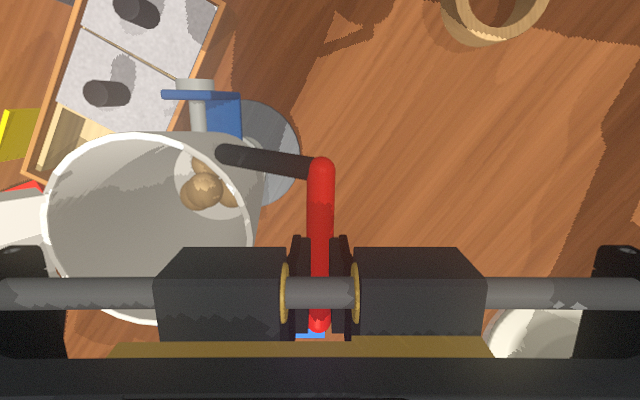

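View pics/t15.png

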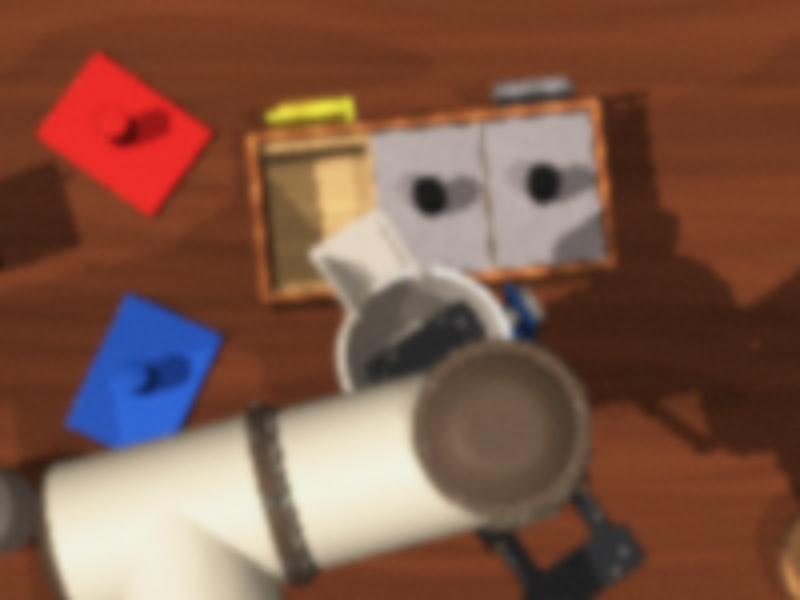

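View pics/s15.png

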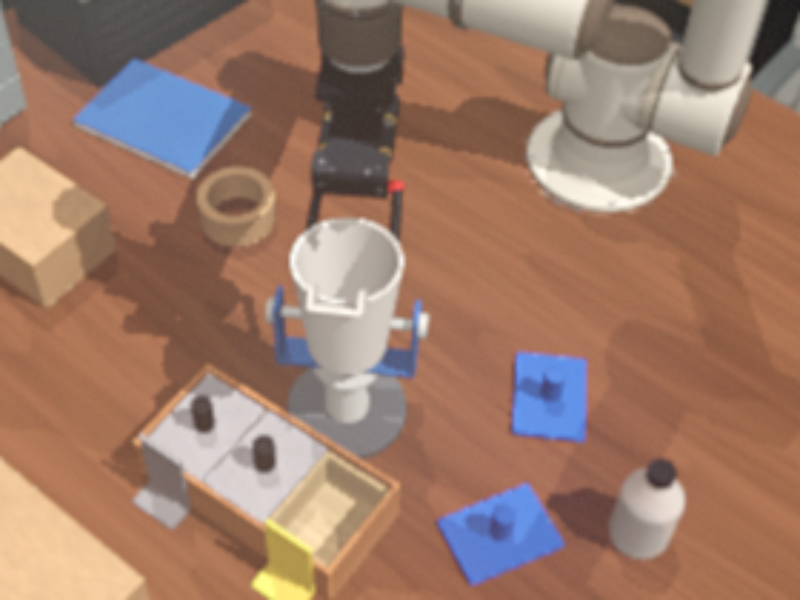

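```bash
python3 - <<'E'
from h import *
c=read_camera('top');p=onplane(c,286.2,168,318);print(p,np.arctan2(p[1]-20,p[0]-554))
f=lambda t:np.array([-(-95*np.cos(t)+115*np.sin(t)),-(115*np.cos(t)+95*np.sin(t))])
th=np.r_[0:1.21:.1]
for a,b in zip(th,th[1:]):print(round(b,2),(f(b)-f(a)).round(1).tolist())
th=np.r_[1.2:1.77:.05]
for a,b in zip(th,th[1:]):print(round(b,2),(f(b)-f(a)).round(1).tolist())
E
```

```text
[628.06099285  69.26495099 318.        ] 0.5869825864181395
0.1 [-12.0, -8.9]
0.2 [-12.8, -7.7]
0.3 [-13.5, -6.4]
0.4 [-14.1, -5.0]
0.5 [-14.5, -3.6]
0.6 [-14.8, -2.1]
0.7 [-14.9, -0.6]
0.8 [-14.9, 0.9]
0.9 [-14.7, 2.4]
1.0 [-14.4, 3.8]
1.1 [-14.0, 5.2]
1.2 [-13.4, 6.6]
1.25 [-6.4, 3.8]
1.3 [-6.2, 4.1]
1.35 [-6.0, 4.4]
1.4 [-5.8, 4.7]
1.45 [-5.5, 5.0]
1.5 [-5.3, 5.3]
1.55 [-5.0, 5.5]
1.6 [-4.7, 5.8]
1.65 [-4.4, 6.0]
1.7 [-4.1, 6.2]
1.75 [-3.8, 6.4]
```

Emit:
jog_arm(
  increments=[
    {"claw": 6, "slide": [0, -6, -4.5], "rot": [0, 0, 0]},
    {"claw": 6, "slide": [0, -6, -4.4], "rot": [0, 0, 0]},
    {"claw": 6, "slide": [0, -12.8, -7.7], "rot": [0, 0, 0]},
    {"claw": 6, "slide": [0, -13.5, -6.4], "rot": [0, 0, 0]},
    {"claw": 6, "slide": [0, -14.1, -5], "rot": [0, 0, 0]},
    {"claw": 6, "slide": [0, -14.5, -3.6], "rot": [0, 0, 0]},
    {"claw": 6, "slide": [0, -14.8, -2.1], "rot": [0, 0, 0]},
    {"claw": 6, "slide": [0, 0, 0], "rot": [0, 0, 0]},
  ],
)

```text
time: 14.5
position: [543.0, 11.7, 319.5]
ee_rot: [[0.578, -0.816, -0.006], [-0.816, -0.578, -0.002], [-0.002, 0.006, -1.0]]
force: [-4.4, 1.1, 11.1]
finger_gap: 5.5
```

```bash
python3 - <<'E'
from h import *
s=st()
c=read_camera('wrist');save('w16',c['frame'])
c=read_camera('scene');save('s16',cv2.resize(c['frame'][100:310,200:480],(800,600)))
E
```

```text
14.5 [543.   11.7 319.5] [[0.578, -0.816, -0.006], [-0.816, -0.578, -0.002], [-0.002, 0.006, -1.0]] F [-4.4  1.1 11.1] gap 5.5 q [ 0.32  0.19  0.02  0.   -1.41  0.3 ]
```

View pics/w16.png

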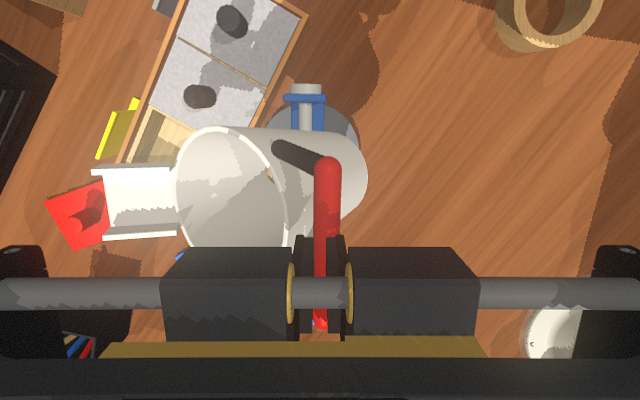

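View pics/s16.png

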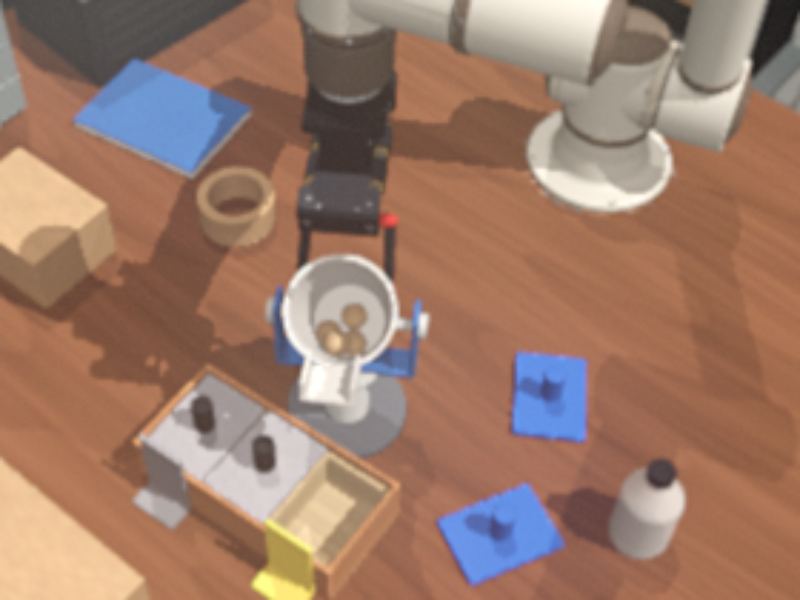

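```bash
cat > plan.py <<'E'
from h import *
def plan(ths,als,L=20,piv=(554,20,185),phi=.6):
    s=get_state();u=np.array([np.cos(phi),np.sin(phi),0]);k=np.array([0,0,1.])
    R=np.array(s['ee_rot']);p=np.array(s['position'])
    for t,a in zip(ths,als):
        bar=np.array(piv)+u*(-95*np.cos(t)+115*np.sin(t))+k*(115*np.cos(t)+95*np.sin(t))
        z=-u*np.sin(a)-k*np.cos(a); y=-u*np.cos(a)+k*np.sin(a); x=np.cross(y,z); R2=np.c_[x,y,z]
        p2=bar+z*L
        print(round(t,2),(R.T@(p2-p)).round(1).tolist(),Ro.from_matrix(R.T@R2).as_rotvec().round(3).tolist(),p2.round(0)); R,p=R2,p2
E
python3 - <<'E'
from plan import *
c=read_camera('scene')
# tilt estimate: bar visible end
W=cloud(c);f=c['frame'].astype(int);m=(f[...,2]>130)&(f[...,1]<70)&(f[...,0]<80)&(W[...,2]>250)
print(W[m].mean(0),m.sum())
s=get_state();c=read_camera('wrist')
T=np.eye(4);T[:3,:3]=s['ee_rot'];T[:3,3]=s['position'];c['world_to_cam']=np.linalg.inv(T@np.array(c['tool_from_camera']))
W=cloud(c);f=c['frame'].astype(int);m=(f[...,2]>130)&(f[...,1]<70)&(f[...,0]<80)&(W[...,2]>250)
P=W[m];u=np.array([np.cos(.6),np.sin(.6)]);print(len(P),'s',np.percentile((P[:,:2]-[554,20])@u,[3,50,97]),'z',np.percentile(P[:,2],[3,50,90,97]))
plan([.6]+list(np.r_[.7:1.21:.1]),[0]+list(np.r_[.05:.31:.05]))
E
```

```text
[524.10135721  42.8899192  334.84461707] 8
2520 s [-24.93940419 -17.63352308 -12.92303234] z [334.56208997 338.04744994 339.38920043 339.90108672]
0.6 [-0.6, -1.5, 5.9] [0.006, 0.002, 0.016] [543.  12. 314.]
0.7 [-0.0, -13.9, -0.6] [-0.05, 0.0, 0.0] [554.  20. 314.]
0.8 [-0.0, -13.9, 0.1] [-0.05, -0.0, -0.0] [566.  28. 313.]
0.9 [0.0, -13.9, 0.9] [-0.05, 0.0, 0.0] [577.  36. 311.]
1.0 [-0.0, -13.8, 1.6] [-0.05, -0.0, 0.0] [588.  43. 307.]
1.1 [0.0, -13.7, 2.3] [-0.05, -0.0, 0.0] [599.  51. 302.]
1.2 [-0.0, -13.6, 3.1] [-0.05, 0.0, -0.0] [609.  58. 296.]
```

Emit:
jog_arm(
  increments=[
    {"claw": 13, "slide": [0, -1, 3], "rot": [0, 0, 0]},
    {"claw": 12, "slide": [0, 0, 4], "rot": [0, 0, 0]},
    {"claw": 10, "slide": [0, 0, 0], "rot": [0, 0, 0]},
  ],
)

```text
time: 15.0
position: [543.8, 11.7, 318.9]
ee_rot: [[0.579, -0.815, 0.003], [-0.815, -0.579, -0.002], [0.003, -0.001, -1.0]]
force: [-10.3, 5.1, 30.3]
finger_gap: 10.2
```

Emit:
jog_arm(
  increments=[
    {"claw": 20, "slide": [0, 0, 0], "rot": [0, 0, 0]},
    {"claw": 20, "slide": [0, 0, 0], "rot": [0, 0, 0]},
  ],
)

```text
time: 15.2
position: [543.6, 11.7, 318.4]
ee_rot: [[0.579, -0.816, 0.002], [-0.816, -0.579, -0.002], [0.003, -0.001, -1.0]]
force: [-10.1, 4.6, 27.5]
finger_gap: 17.9
```

```bash
python3 - <<'E'
from h import *
s=st();c=read_camera('wrist');save('w17',c['frame'])
T=np.eye(4);T[:3,:3]=s['ee_rot'];T[:3,3]=s['position'];c['world_to_cam']=np.linalg.inv(T@np.array(c['tool_from_camera']))
W=cloud(c);f=c['frame'].astype(int);m=(f[...,2]>130)&(f[...,1]<70)&(f[...,0]<80)&(W[...,2]>250)
P=W[m];u=np.array([np.cos(.6),np.sin(.6)]);print(len(P),'s',np.percentile((P[:,:2]-[554,20])@u,[3,50,97]),'z',np.percentile(P[:,2],[3,50,90,97]))
E
```

```text
15.2 [543.6  11.7 318.4] [[0.579, -0.816, 0.002], [-0.816, -0.579, -0.002], [0.003, -0.001, -1.0]] F [-10.1   4.6  27.5] gap 17.9 q [ 0.32  0.18  0.02  0.   -1.4   0.3 ]
2864 s [-28.73535643 -21.72719871 -16.76359912] z [333.46673107 337.55245626 338.86336648 339.25748566]
```

View pics/w17.png

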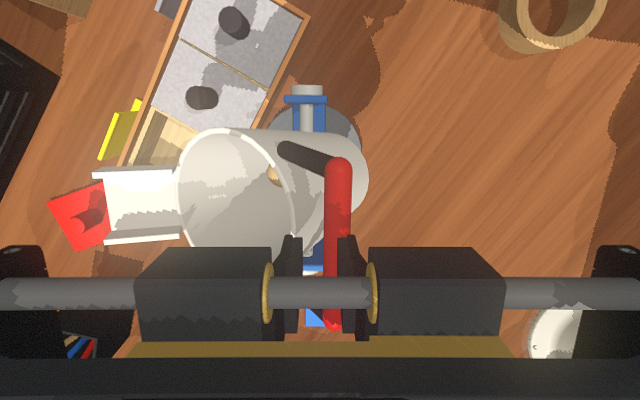

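Emit:
jog_arm(
  increments=[
    {"claw": 20, "slide": [0, 0, -5], "rot": [0, 0, 0]},
    {"claw": 20, "slide": [0, 0, 0], "rot": [0, 0, 0]},
  ],
)

```text
time: 15.45
position: [542.7, 11.4, 318.1]
ee_rot: [[0.578, -0.816, -0.005], [-0.816, -0.578, -0.002], [-0.001, 0.006, -1.0]]
force: [-4.6, 1.5, 13.0]
finger_gap: 20.1
```

```bash
python3 - <<'E'
from h import *
s=st();c=read_camera('wrist')
T=np.eye(4);T[:3,:3]=s['ee_rot'];T[:3,3]=s['position'];c['world_to_cam']=np.linalg.inv(T@np.array(c['tool_from_camera']))
W=cloud(c);f=c['frame'].astype(int);m=(f[...,2]>130)&(f[...,1]<70)&(f[...,0]<80)&(W[...,2]>250)
P=W[m];u=np.array([np.cos(.6),np.sin(.6)]);print(len(P),'s',np.percentile((P[:,:2]-[554,20])@u,[3,50,97]),'z',np.percentile(P[:,2],[3,50,90,97]))
S=(W[...,:2]-[554,20])@u
for u0 in range(255,320,5):
    print(u0,[(int(S[v,u0]),int(W[v,u0,2])) for v in (180,200,220,232,240)])
c=read_camera('scene');save('s18',cv2.resize(c['frame'][140:240,260:393],(800,600)))
E
```

```text
15.45 [542.7  11.4 318.1] [[0.578, -0.816, -0.005], [-0.816, -0.578, -0.002], [-0.001, 0.006, -1.0]] F [-4.6  1.5 13. ] gap 20.1 q [ 0.32  0.19  0.02  0.   -1.41  0.3 ]
2588 s [-33.5512797  -25.98642617 -21.34786161] z [332.65668014 336.54332323 338.02964498 338.5052397 ]
255 [(45, 175), (45, 182), (43, 196), (41, 207), (40, 215)]
260 [(41, 170), (41, 176), (39, 193), (37, 203), (36, 213)]
265 [(37, 165), (36, 172), (35, 188), (33, 201), (31, 214)]
270 [(30, 179), (32, 166), (30, 185), (29, 199), (27, 211)]
275 [(25, 183), (28, 162), (26, 182), (24, 198), (23, 209)]
280 [(20, 183), (23, 156), (21, 179), (20, 196), (18, 208)]
285 [(5, 294), (19, 152), (17, 175), (15, 194), (1, 344)]
290 [(2, 293), (14, 149), (12, 175), (10, 194), (0, 340)]
295 [(0, 288), (0, 297), (0, 298), (0, 297), (-3, 341)]
300 [(-2, 283), (-3, 292), (-3, 298), (-3, 298), (-3, 297)]
305 [(-5, 279), (-6, 287), (-6, 291), (-6, 290), (-6, 289)]
310 [(-8, 273), (-9, 281), (-9, 286), (-9, 282), (-9, 277)]
315 [(-12, 267), (-12, 276), (-12, 278), (-12, 273), (-12, 266)]
```

View pics/s18.png

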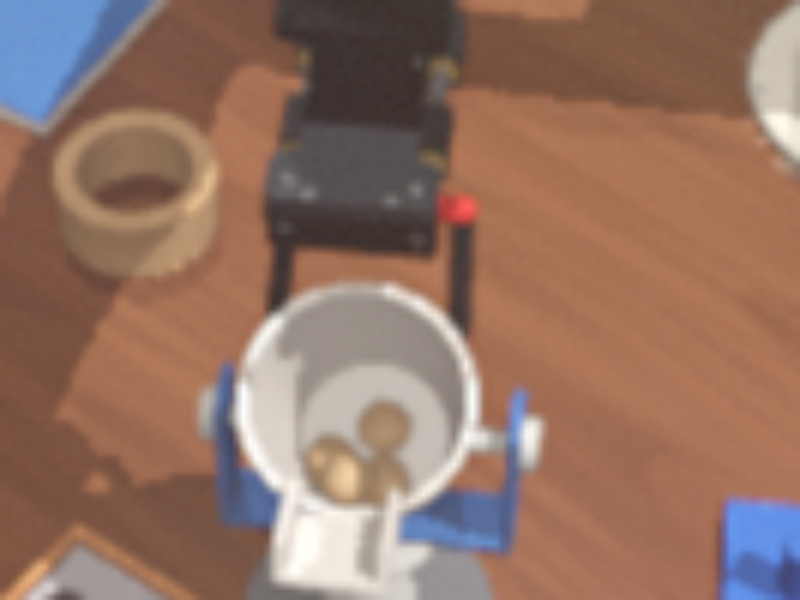

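```bash
python3 - <<'E'
from h import *
s=get_state();c=read_camera('wrist')
R=np.array(s['ee_rot']);p=np.array(s['position'])
T=np.eye(4);T[:3,:3]=R;T[:3,3]=p;c['world_to_cam']=np.linalg.inv(T@np.array(c['tool_from_camera']))
W=cloud(c);L=(W-p)@R   # tool coords
f=c['frame'].astype(int);m=(f[...,2]>110)&(f[...,1]<70)&(f[...,0]<80)&(W[...,2]>250)
print('bar tool xyz pct',np.percentile(L[m],[1,50,99],axis=0).round(1))
# near geometry: dark pixels in tool coords
for (v,u) in [(240,285),(240,292),(260,285),(300,285),(325,285),(330,292),(240,345),(260,352),(325,352),(290,310),(292,330),(350,320)]:
    print((v,u),f[v,u],L[v,u].round(1))
for n in('scene',):
    c=read_camera(n);W=cloud(c);L=(W-p)@R
    f=c['frame'].astype(int);k=(f.max(-1)<90)&(abs(L[...,0])<110)&(abs(L[...,1])<110)&(L[...,2]<40)&(L[...,2]>-150)
    for z in range(-150,40,10):
        q=k&(L[...,2]>=z)&(L[...,2]<z+10)
        if q.sum()>2: print(z,q.sum(),np.percentile(L[q],[3,97],axis=0).round(0).tolist())
E
```

```text
bar tool xyz pct [[-44.3   7.2 -20.7]
 [ 23.6  12.3 -18.4]
 [ 47.6  20.5 -13.5]]
(240, 285) [54 61 67] [ 10.  -15.5 -26.9]
(240, 292) [55 61 68] [  8.3 -12.4 -22.9]
(260, 285) [54 55 59] [  8.8 -13.7 -46. ]
(300, 285) [108 110 110] [  28.3   -7.3 -107.6]
(325, 285) [57 55 54] [ -6.8 -11.9 -69.1]
(330, 292) [57 50 55] [ -9.2  -9.3 -68.8]
(240, 345) [47 53 70] [  8.8  13.8 -24.1]
(260, 352) [44 47 60] [  8.7  15.2 -45.8]
(325, 352) [56 50 57] [ -6.9  13.5 -69. ]
(290, 310) [102 103 107] [  30.4   -1.2 -106.5]
(292, 330) [105 106 108] [  30.2    3.7 -107.1]
(350, 320) [ 60 100 123] [  22.8    1.2 -118.4]
-150 54 [[-24.0, -53.0, -150.0], [20.0, -20.0, -140.0]]
-140 286 [[-34.0, -96.0, -139.0], [23.0, -24.0, -131.0]]
-130 78 [[-34.0, -97.0, -130.0], [31.0, -31.0, -121.0]]
-120 114 [[-36.0, -95.0, -119.0], [35.0, 40.0, -111.0]]
-110 53 [[-35.0, -90.0, -109.0], [32.0, 80.0, -100.0]]
-100 41 [[-34.0, -88.0, -100.0], [33.0, -5.0, -93.0]]
-10 10 [[-45.0, -7.0, -8.0], [-38.0, 5.0, -1.0]]
0 17 [[-46.0, -11.0, 0.0], [45.0, -3.0, 9.0]]
10 18 [[-46.0, -17.0, 10.0], [46.0, -8.0, 19.0]]
20 23 [[-47.0, -23.0, 20.0], [48.0, -12.0, 29.0]]
30 3 [[-47.0, -20.0, 30.0], [42.0, -19.0, 35.0]]
```

```bash
python3 - <<'E'
from h import *
c=read_camera('wrist');M=np.array(c['tool_from_camera']);c['world_to_cam']=np.linalg.inv(M)
for z in(0,-10,-20,-25,-30): print(z,proj(c,[9.5,-10,z]),proj(c,[-9.5,-10,z]))
L=cloud(c);f=c['frame']
# finger pixel depth profile front finger col 288
for v in range(225,345,6): print(v,f[v,288],L[v,288].round(1),f[v,349],L[v,349].round(1))
im=f.copy()
save('w18',cv2.resize(f[200:350,240:400],(800,600)[:2] if 0 else (640,600),interpolation=cv2.INTER_NEAREST))
E
```

```text
0 (np.float64(299.384015498153), np.float64(221.9844830536691)) (np.float64(299.8965286755453), np.float64(253.22108643377004))
-10 (np.float64(298.34428581892195), np.float64(228.4253046091041)) (np.float64(298.9101126498196), np.float64(261.0804846440489))
-20 (np.float64(297.18920389400597), np.float64(235.5791015280995)) (np.float64(297.8170985742121), np.float64(269.78687928493264))
-25 (np.float64(296.56221628412123), np.float64(239.46153573141407)) (np.float64(297.22504087617114), np.float64(274.5018865857136))
-30 (np.float64(295.89837772329224), np.float64(243.5716197409515)) (np.float64(296.5991273508621), np.float64(279.4857334580603))
225 [146 158 165] [-43.  -29.5 136.1] [ 39  49 167] [ 14.7  16.  -18.8]
231 [142 155 162] [-44.7 -28.5 124.5] [ 49  59 192] [ 11.3  16.1 -18.3]
237 [54 56 64] [  9.8 -14.4 -22.5] [45 47 96] [  8.2  16.2 -18.7]
243 [50 56 63] [ 10.1 -13.7 -30.6] [44 47 61] [  8.6  15.5 -27.2]
249 [53 58 64] [  8.6 -13.4 -34.1] [43 48 61] [  8.8  14.8 -34.6]
255 [56 59 63] [  8.5 -12.9 -40.4] [46 47 63] [  8.7  14.3 -40.8]
261 [56 55 62] [  8.6 -12.3 -46.6] [4
[... 252 characters left out ...]
1.2   -6.7 -105.5] [93 96 99] [  31.2    8.4 -105.6]
291 [105 108 108] [  29.8   -6.7 -105.9] [102 105 107] [  30.2    8.4 -106.7]
297 [107 110 112] [  28.4   -6.6 -106.4] [107 110 113] [  29.1    8.3 -107.6]
303 [106 106 107] [  28.    -6.5 -108.4] [104 104 106] [  27.4    8.4 -107.5]
309 [57 54 56] [ -0.  -10.6 -68.9] [50 48 52] [ -0.5  12.3 -68.2]
315 [59 56 54] [ -3.5 -10.8 -67.6] [56 53 59] [ -2.7  12.3 -68.8]
321 [52 47 49] [ -5.2 -10.7 -68.9] [57 52 59] [ -5.4  12.4 -68.6]
327 [58 52 59] [ -7.8 -10.8 -68.9] [56 53 60] [ -7.9  12.4 -68.8]
333 [ 63  72 102] [-10.7 -10.9 -68.6] [ 64  77 109] [-10.7  12.5 -68.6]
339 [ 71 101 153] [-317.9  -52.   319.8] [ 70 102 160] [-318.6   52.   320.6]
```

View pics/w18.png

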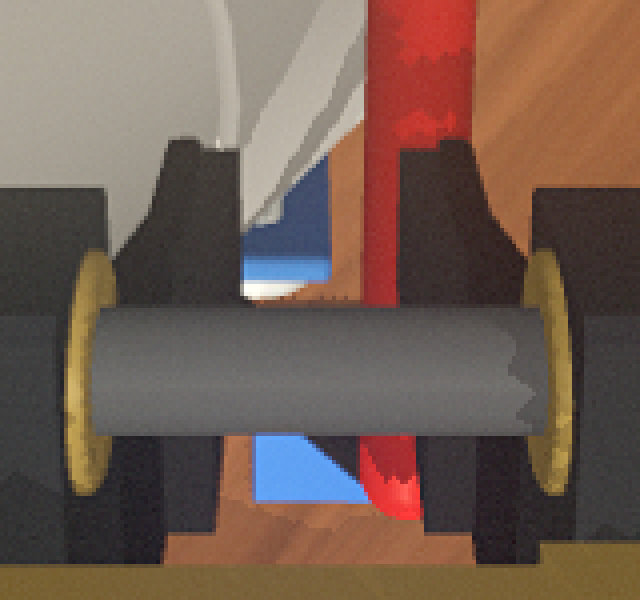

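The fingertips sit about 21 mm behind the reported TCP: at (240,288) they read tool z −22. So the rear tip is only resting on top of the bar. I'll lift off, let the jug return upright, then re-grip about 20 mm deeper.

Emit:
jog_arm(
  increments=[
    {"claw": 30, "slide": [0, 0, -15], "rot": [0, 0, 0]},
    {"claw": 30, "slide": [0, 0, -20], "rot": [0, 0, 0]},
    {"claw": 30, "slide": [0, 0, -10], "rot": [0, 0, 0]},
    {"claw": 30, "slide": [0, 27, 0], "rot": [0, 0, 0]},
    {"claw": 30, "slide": [0, 27, 0], "rot": [0, 0, 0]},
    {"claw": 30, "slide": [0, 27, 0], "rot": [0, 0, 0]},
    {"claw": 30, "slide": [0, 0, 0], "rot": [0, 0, 0]},
  ],
)

```text
time: 16.4
position: [474.7, -36.0, 360.3]
ee_rot: [[0.576, -0.818, -0.009], [-0.818, -0.576, -0.001], [-0.004, 0.008, -1.0]]
force: [-0.1, 0.4, -0.1]
finger_gap: 29.8
```

Emit:
jog_arm(
  increments=[
    {"claw": 30, "slide": [0, 0, 0], "rot": [0, 0, 0]},
    {"claw": 30, "slide": [0, 0, 0], "rot": [0, 0, 0]},
    {"claw": 30, "slide": [0, 0, 0], "rot": [0, 0, 0]},
    {"claw": 30, "slide": [0, 0, 0], "rot": [0, 0, 0]},
    {"claw": 30, "slide": [0, 0, 0], "rot": [0, 0, 0]},
    {"claw": 30, "slide": [0, 0, 0], "rot": [0, 0, 0]},
    {"claw": 30, "slide": [0, 0, 0], "rot": [0, 0, 0]},
    {"claw": 30, "slide": [0, 0, 0], "rot": [0, 0, 0]},
  ],
)

```text
time: 17.2
position: [476.4, -34.6, 359.5]
ee_rot: [[0.577, -0.817, -0.01], [-0.817, -0.577, -0.001], [-0.005, 0.009, -1.0]]
force: [-1.1, -0.4, -0.6]
finger_gap: 30.1
```

```bash
cat >> h.py <<'E'
def wcam(name=None):
    s=st();c=read_camera('wrist')
    R=np.array(s['ee_rot']);p=np.array(s['position'])
    T=np.eye(4);T[:3,:3]=R;T[:3,3]=p;c['world_to_cam']=np.linalg.inv(T@np.array(c['tool_from_camera']))
    if name: save(name,c['frame'])
    W=cloud(c);L=(W-p)@R
    f=c['frame'].astype(int);m=(f[...,2]>110)&(f[...,1]<70)&(f[...,0]<80)&(W[...,2]>230)&(abs(L[...,0])<70)&(abs(L[...,1])<120)
    if m.sum(): print('bar tool 1/50/99',np.percentile(L[m],[1,50,99],axis=0).round(1).tolist(),'world',np.median(W[m],0).round(1))
    v,u=np.nonzero(m)
    if m.sum(): print('fit dir', cv2.fitLine(W[m][:,:2].astype(np.float32),2,0,.01,.01).ravel().round(3))
    return s,c,W,L
E
python3 - <<'E'
from h import *
wcam('w19')
c=read_camera('scene');save('s19',cv2.resize(c['frame'][100:310,200:480],(800,600)))
E
```

```text
17.2 [476.4 -34.6 359.5] [[0.577, -0.817, -0.01], [-0.817, -0.577, -0.001], [-0.005, 0.009, -1.0]] F [-1.1 -0.4 -0.6] gap 30.1 q [ 0.27  0.06 -0.03 -0.   -1.49  0.35]
bar tool 1/50/99 [[-44.1, -5.1, 52.5], [10.8, 2.4, 54.9], [47.6, 8.6, 59.3]] world [480.6 -44.6 304.6]
fit dir [  0.572  -0.821 478.324 -41.399]
```

View pics/w19.png

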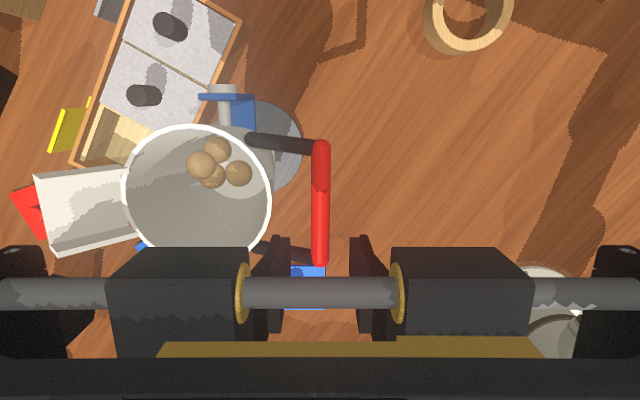

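View pics/s19.png

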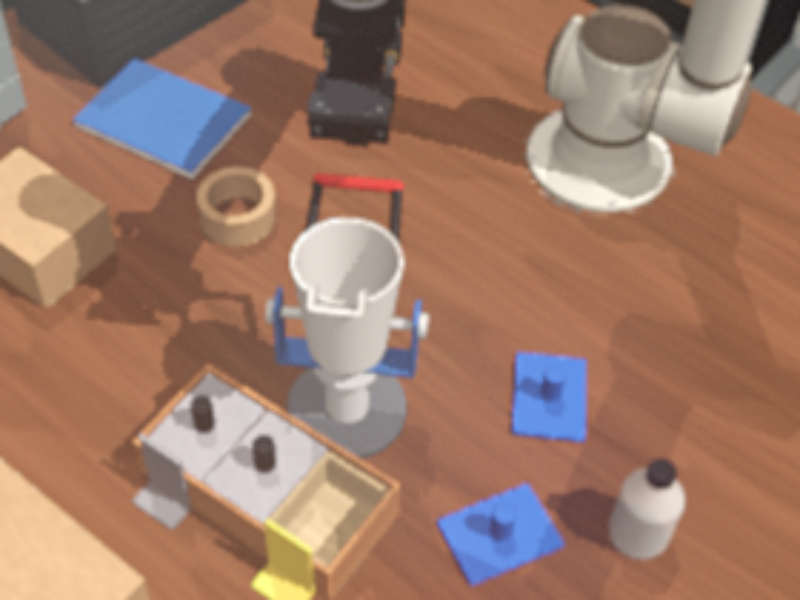

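Emit:
jog_arm(
  increments=[
    {"claw": 30, "slide": [1.5, 1.7, 20], "rot": [0, 0, 0]},
    {"claw": 30, "slide": [0, 0, 25], "rot": [0, 0, 0]},
    {"claw": 30, "slide": [0, 0, 25], "rot": [0, 0, 0]},
    {"claw": 30, "slide": [0, 0, 21], "rot": [0, 0, 0]},
    {"claw": 30, "slide": [0, 0, 0], "rot": [0, 0, 0]},
  ],
)

```text
time: 17.8
position: [473.0, -37.1, 265.7]
ee_rot: [[0.577, -0.817, -0.017], [-0.817, -0.577, -0.002], [-0.008, 0.015, -1.0]]
force: [0.0, -0.3, 0.2]
finger_gap: 29.9
```

```bash
python3 - <<'E'
from h import *
wcam('w20')
E
```

```text
17.8 [473.  -37.1 265.7] [[0.577, -0.817, -0.017], [-0.817, -0.577, -0.002], [-0.008, 0.015, -1.0]] F [ 0.  -0.3  0.2] gap 29.9 q [ 0.26  0.09 -0.22 -0.   -1.27  0.35]
bar tool 1/50/99 [[-37.0, -8.3, -41.4], [16.9, -1.4, -39.2], [47.4, 5.1, -34.4]] world [484.6 -50.1 304.7]
fit dir [  0.569  -0.822 481.955 -46.319]
```

View pics/w20.png

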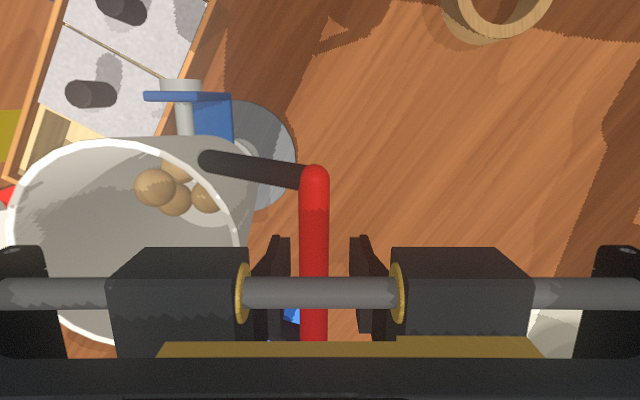

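Emit:
jog_arm(
  increments=[
    {"claw": 16, "slide": [0, -1.6, 0], "rot": [0, 0, 0]},
    {"claw": 10, "slide": [0, 0, 0], "rot": [0, 0, 0]},
    {"claw": 10, "slide": [0, 0, 0], "rot": [0, 0, 0]},
    {"claw": 10, "slide": [0, 0, 0], "rot": [0, 0, 0]},
    {"claw": 10, "slide": [0, 0, 0], "rot": [0, 0, 0]},
  ],
)

```text
time: 18.35
position: [476.2, -36.4, 269.3]
ee_rot: [[0.577, -0.817, -0.009], [-0.817, -0.577, -0.002], [-0.004, 0.009, -1.0]]
force: [-3.5, -0.9, 4.6]
finger_gap: 13.4
```

```bash
python3 - <<'E'
from h import *
wcam('w21')
E
```

```text
18.35 [476.2 -36.4 269.3] [[0.577, -0.817, -0.009], [-0.817, -0.577, -0.002], [-0.004, 0.009, -1.0]] F [-3.5 -0.9  4.6] gap 13.4 q [ 0.26  0.09 -0.21 -0.   -1.28  0.35]
bar tool 1/50/99 [[-39.7, -5.4, -37.6], [15.9, 1.4, -35.5], [46.4, 8.0, -30.7]] world [484.5 -50.  304.8]
fit dir [  0.57   -0.822 481.616 -45.92 ]
```

Now it is a true grip, with a gap of 13.4 mm on the 14 mm bar. Next I tip.

Emit:
jog_arm(
  increments=[
    {"claw": 10, "slide": [0, -6, -4.5], "rot": [0, 0, 0]},
    {"claw": 10, "slide": [0, -6, -4.4], "rot": [0, 0, 0]},
    {"claw": 10, "slide": [0, -12.8, -7.7], "rot": [0, 0, 0]},
    {"claw": 10, "slide": [0, -13.5, -6.4], "rot": [0, 0, 0]},
    {"claw": 10, "slide": [0, -14.1, -5], "rot": [0, 0, 0]},
    {"claw": 10, "slide": [0, -14.5, -3.6], "rot": [0, 0, 0]},
    {"claw": 10, "slide": [0, -14.8, -2.1], "rot": [0, 0, 0]},
    {"claw": 10, "slide": [0, 0, 0], "rot": [0, 0, 0]},
  ],
)

```text
time: 19.2
position: [544.5, 10.7, 303.2]
ee_rot: [[0.577, -0.816, -0.009], [-0.817, -0.577, -0.004], [-0.002, 0.009, -1.0]]
force: [-1.9, -3.4, 6.2]
finger_gap: 13.0
```

```bash
python3 - <<'E'
from h import *
wcam('w22')
E
```

```text
19.2 [544.5  10.7 303.2] [[0.577, -0.816, -0.009], [-0.817, -0.577, -0.004], [-0.002, 0.009, -1.0]] F [-1.9 -3.4  6.2] gap 13.0 q [ 0.32  0.2  -0.    0.   -1.38  0.3 ]
bar tool 1/50/99 [[-40.0, -5.3, -37.5], [13.2, 1.0, -35.3], [46.0, 7.8, -30.8]] world [551.4  -0.8 338.5]
fit dir [  0.575  -0.818 548.787   3.184]
```

View pics/w22.png

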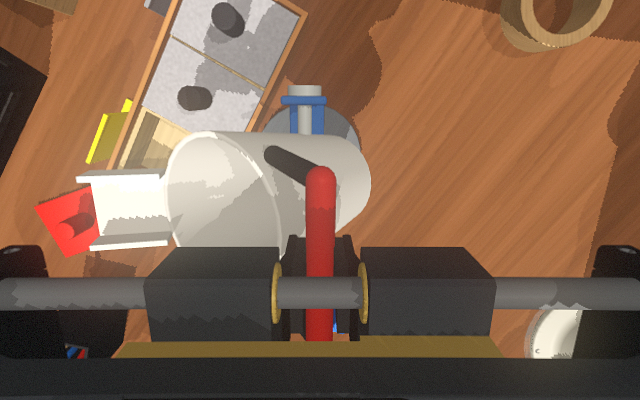

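Emit:
jog_arm(
  increments=[
    {"claw": 10, "slide": [0, -14.9, -0.6], "rot": [0, 0, 0]},
    {"claw": 10, "slide": [0, -14.9, 0.9], "rot": [0, 0, 0]},
    {"claw": 10, "slide": [0, -14.7, 2.4], "rot": [0, 0, 0]},
    {"claw": 10, "slide": [0, -14.4, 3.8], "rot": [0, 0, 0]},
    {"claw": 10, "slide": [0, -14, 5.2], "rot": [0, 0, 0]},
    {"claw": 10, "slide": [0, -13.4, 6.6], "rot": [0, 0, 0]},
    {"claw": 10, "slide": [0, 0, 0], "rot": [0, 0, 0]},
  ],
)

```text
time: 19.95
position: [614.8, 60.3, 282.0]
ee_rot: [[0.577, -0.817, -0.01], [-0.817, -0.577, -0.004], [-0.003, 0.01, -1.0]]
force: [0.7, -4.1, 1.9]
finger_gap: 13.1
```

```bash
python3 - <<'E'
from h import *
wcam('w23')
c=read_camera('scene');save('s23',cv2.resize(c['frame'][130:310,220:460],(800,600)))
E
```

```text
19.95 [614.8  60.3 282. ] [[0.577, -0.817, -0.01], [-0.817, -0.577, -0.004], [-0.003, 0.01, -1.0]] F [ 0.7 -4.1  1.9] gap 13.1 q [ 0.36  0.34  0.14 -0.   -1.38  0.26]
bar tool 1/50/99 [[-38.5, -5.5, -39.7], [1.7, 1.4, -37.6], [24.3, 7.9, -32.8]] world [614.9  58.5 319.6]
fit dir [ 5.82000e-01 -8.13000e-01  6.11191e+02  6.41690e+01]
```

View pics/w23.png

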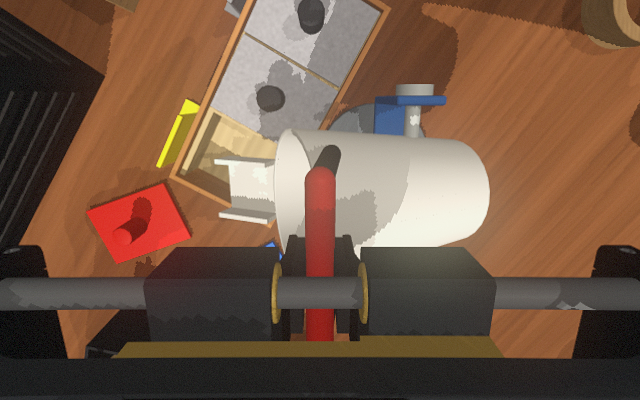

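View pics/s23.png

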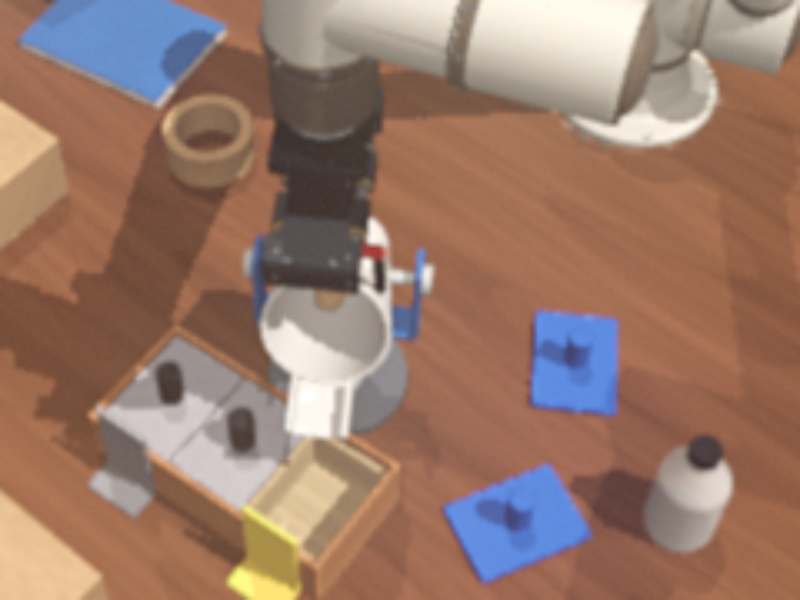

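Emit:
jog_arm(
  increments=[
    {"claw": 10, "slide": [0, -6.4, 3.8], "rot": [0, 0, 0]},
    {"claw": 10, "slide": [0, -6.2, 4.1], "rot": [0, 0, 0]},
    {"claw": 10, "slide": [0, -6, 4.4], "rot": [0, 0, 0]},
    {"claw": 10, "slide": [0, -2.9, 2.3], "rot": [0, 0, 0]},
    {"claw": 10, "slide": [0, -2.9, 2.4], "rot": [0, 0, 0]},
    {"claw": 10, "slide": [0, -2.8, 2.5], "rot": [0, 0, 0]},
    {"claw": 10, "slide": [0, -2.7, 2.5], "rot": [0, 0, 0]},
    {"claw": 10, "slide": [0, 0, 0], "rot": [0, 0, 0]},
  ],
)

```text
time: 20.85
position: [637.2, 77.3, 260.3]
ee_rot: [[0.577, -0.817, -0.011], [-0.817, -0.577, -0.002], [-0.005, 0.01, -1.0]]
force: [-2.6, -4.9, 2.3]
finger_gap: 13.0
```

```bash
python3 - <<'E'
from h import *
wcam('w24')
c=read_camera('scene');save('s24',cv2.resize(c['frame'][130:310,220:460],(800,600)))
E
```

```text
20.85 [637.2  77.3 260.3] [[0.577, -0.817, -0.011], [-0.817, -0.577, -0.002], [-0.005, 0.01, -1.0]] F [-2.6 -4.9  2.3] gap 13.0 q [ 0.37  0.39  0.16 -0.   -1.35  0.24]
bar tool 1/50/99 [[-37.5, -5.6, -40.7], [17.0, 1.0, -38.4], [46.1, 7.8, -33.8]] world [646.5  63.  298.7]
fit dir [ 5.87000e-01 -8.10000e-01  6.43705e+02  6.71170e+01]
```

View pics/s24.png

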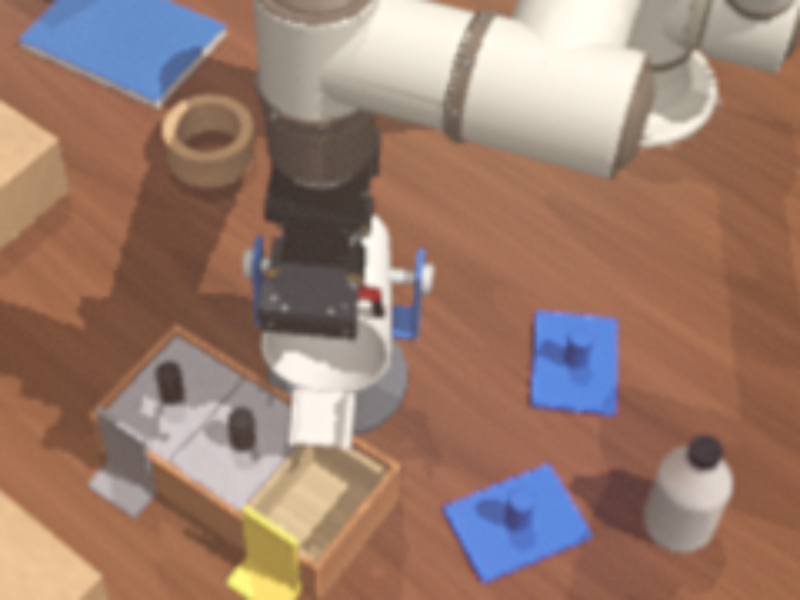

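Emit:
jog_arm(
  increments=[
    {"claw": 10, "slide": [0, -2.7, 2.6], "rot": [0, 0, 0]},
    {"claw": 10, "slide": [0, -2.6, 2.7], "rot": [0, 0, 0]},
    {"claw": 10, "slide": [0, -2.5, 2.7], "rot": [0, 0, 0]},
    {"claw": 10, "slide": [0, -2.5, 2.8], "rot": [0, 0, 0]},
    {"claw": 10, "slide": [0, -2.4, 2.9], "rot": [0, 0, 0]},
    {"claw": 10, "slide": [0, -2.3, 2.9], "rot": [0, 0, 0]},
    {"claw": 10, "slide": [0, 0, 0], "rot": [0, 0, 0]},
    {"claw": 10, "slide": [0, 0, 0], "rot": [0, 0, 0]},
    {"claw": 10, "slide": [0, 0, 0], "rot": [0, 0, 0]},
  ],
)

```text
time: 21.85
position: [649.1, 86.1, 243.8]
ee_rot: [[0.577, -0.817, -0.011], [-0.817, -0.577, -0.002], [-0.005, 0.01, -1.0]]
force: [-3.1, -5.7, 3.5]
finger_gap: 13.3
```

```bash
python3 - <<'E'
from h import *
wcam('w25')
c=read_camera('scene');save('s25',cv2.resize(c['frame'][130:310,220:460],(800,600)))
E
```

```text
21.85 [649.1  86.1 243.8] [[0.577, -0.817, -0.011], [-0.817, -0.577, -0.002], [-0.005, 0.01, -1.0]] F [-3.1 -5.7  3.5] gap 13.3 q [ 0.38  0.42  0.17 -0.   -1.33  0.24]
bar tool 1/50/99 [[-37.3, -5.7, -41.6], [11.2, 0.5, -39.1], [44.7, 7.8, -34.4]] world [654.8  76.7 282.8]
fit dir [ 6.12000e-01 -7.91000e-01  6.52551e+02  8.09120e+01]
```

View pics/s25.png

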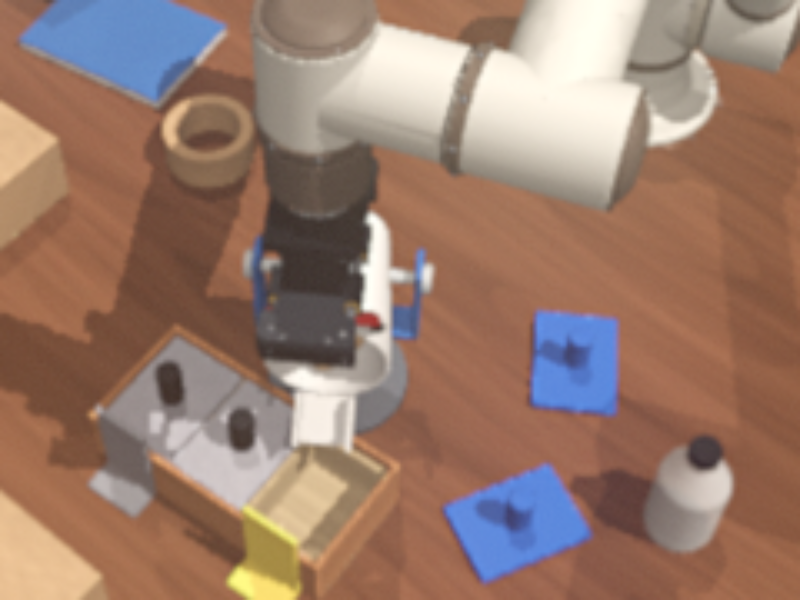

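Emit:
jog_arm(
  increments=[
    {"claw": 10, "slide": [0, -2.3, 2.9], "rot": [0, 0, 0]},
    {"claw": 10, "slide": [0, -2.2, 3], "rot": [0, 0, 0]},
    {"claw": 10, "slide": [0, -2.2, 3], "rot": [0, 0, 0]},
    {"claw": 10, "slide": [0, -2.1, 3.1], "rot": [0, 0, 0]},
    {"claw": 10, "slide": [0, -2.1, 3.1], "rot": [0, 0, 0]},
    {"claw": 10, "slide": [0, 0, 0], "rot": [0, 0, 0]},
    {"claw": 10, "slide": [0, 0, 0], "rot": [0, 0, 0]},
    {"claw": 10, "slide": [0, 0, 0], "rot": [0, 0, 0]},
    {"claw": 10, "slide": [0, 0, 0], "rot": [0, 0, 0]},
  ],
)

```text
time: 22.85
position: [657.7, 92.4, 228.6]
ee_rot: [[0.577, -0.817, -0.012], [-0.817, -0.577, -0.002], [-0.005, 0.01, -1.0]]
force: [-3.5, -5.4, 4.0]
finger_gap: 12.7
```

```bash
python3 - <<'E'
from h import *
wcam('w26')
c=read_camera('scene');save('s26',cv2.resize(c['frame'][130:310,220:460],(800,600)))
E
```

```text
22.85 [657.7  92.4 228.6] [[0.577, -0.817, -0.012], [-0.817, -0.577, -0.002], [-0.005, 0.01, -1.0]] F [-3.5 -5.4  4. ] gap 12.7 q [ 0.38  0.44  0.17 -0.   -1.31  0.23]
bar tool 1/50/99 [[-37.2, -37.6, -89.7], [14.6, 1.0, -38.9], [45.5, 7.8, -33.9]] world [665.5  80.3 267.5]
fit dir [ 6.07000e-01 -7.95000e-01  6.63251e+02  8.42620e+01]
```

View pics/s26.png

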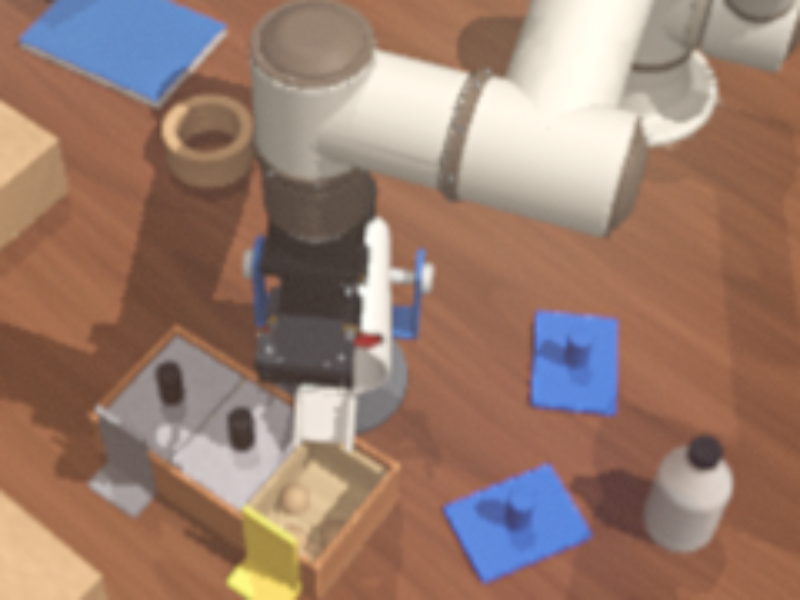

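View pics/w26.png

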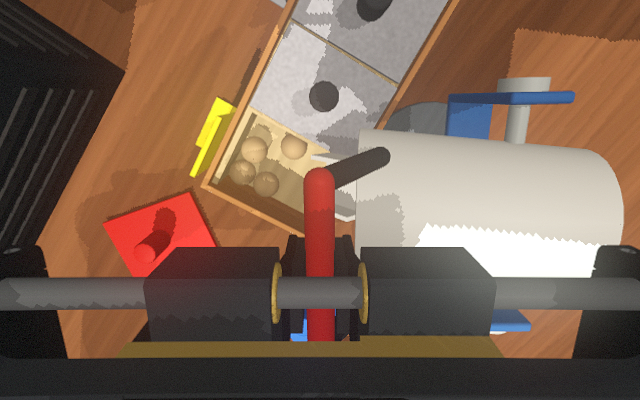

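All four balls are in the target cell: wrist (253,150), (293,145), (243,172), (265,185). Now I bring the jug back upright along the same arc.

Emit:
jog_arm(
  increments=[
    {"claw": 10, "slide": [0, 4.1, -6.2], "rot": [0, 0, 0]},
    {"claw": 10, "slide": [0, 4.4, -6], "rot": [0, 0, 0]},
    {"claw": 10, "slide": [0, 9.7, -11.3], "rot": [0, 0, 0]},
    {"claw": 10, "slide": [0, 10.8, -10.3], "rot": [0, 0, 0]},
    {"claw": 10, "slide": [0, 11.8, -9.1], "rot": [0, 0, 0]},
    {"claw": 10, "slide": [0, 12.6, -7.9], "rot": [0, 0, 0]},
    {"claw": 10, "slide": [0, 13.4, -6.6], "rot": [0, 0, 0]},
    {"claw": 10, "slide": [0, 14, -5.2], "rot": [0, 0, 0]},
    {"claw": 10, "slide": [0, 14.4, -3.8], "rot": [0, 0, 0]},
    {"claw": 10, "slide": [0, 14.7, -2.4], "rot": [0, 0, 0]},
  ],
)

```text
time: 23.95
position: [569.5, 29.0, 299.8]
ee_rot: [[0.577, -0.816, -0.006], [-0.817, -0.577, -0.001], [-0.003, 0.006, -1.0]]
force: [3.6, -2.1, 2.8]
finger_gap: 13.1
```

Emit:
jog_arm(
  increments=[
    {"claw": 10, "slide": [0, 14.9, -0.9], "rot": [0, 0, 0]},
    {"claw": 10, "slide": [0, 14.9, 0.6], "rot": [0, 0, 0]},
    {"claw": 10, "slide": [0, 14.8, 2.1], "rot": [0, 0, 0]},
    {"claw": 10, "slide": [0, 14.5, 3.6], "rot": [0, 0, 0]},
    {"claw": 10, "slide": [0, 14.1, 5], "rot": [0, 0, 0]},
    {"claw": 10, "slide": [0, 13.5, 6.4], "rot": [0, 0, 0]},
    {"claw": 10, "slide": [0, 12.8, 7.7], "rot": [0, 0, 0]},
    {"claw": 10, "slide": [0, 6, 4.4], "rot": [0, 0, 0]},
    {"claw": 10, "slide": [0, 4, 3], "rot": [0, 0, 0]},
    {"claw": 10, "slide": [0, 0, 0], "rot": [0, 0, 0]},
  ],
)

```text
time: 24.95
position: [478.3, -33.7, 265.9]
ee_rot: [[0.576, -0.817, -0.014], [-0.817, -0.577, -0.001], [-0.007, 0.012, -1.0]]
force: [0.8, 0.1, -0.6]
finger_gap: 13.1
```

```bash
python3 - <<'E'
from h import *
wcam('w27')
E
```

```text
24.95 [478.3 -33.7 265.9] [[0.576, -0.817, -0.014], [-0.817, -0.577, -0.001], [-0.007, 0.012, -1.0]] F [ 0.8  0.1 -0.6] gap 13.1 q [ 0.27  0.1  -0.21 -0.   -1.27  0.35]
bar tool 1/50/99 [[-35.1, -5.3, -43.7], [18.4, 1.4, -41.7], [47.7, 7.8, -36.9]] world [488.4 -49.4 307.6]
fit dir [  0.574  -0.819 485.578 -45.459]
```

View pics/w27.png

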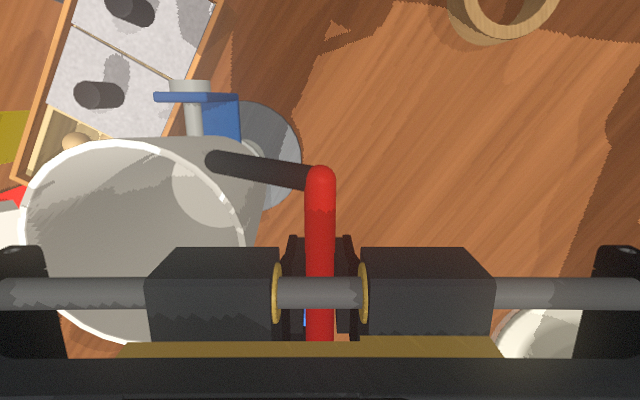

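Nearly upright and empty. Release, let it settle, then lift straight up.

Emit:
jog_arm(
  increments=[
    {"claw": 34, "slide": [0, 1.5, 0], "rot": [0, 0, 0]},
    {"claw": 34, "slide": [0, 0, 0], "rot": [0, 0, 0]},
    {"claw": 34, "slide": [0, 0, 0], "rot": [0, 0, 0]},
    {"claw": 34, "slide": [0, 0, 0], "rot": [0, 0, 0]},
    {"claw": 34, "slide": [0, 0, -20], "rot": [0, 0, 0]},
    {"claw": 34, "slide": [0, 0, -30], "rot": [0, 0, 0]},
    {"claw": 34, "slide": [0, 0, -30], "rot": [0, 0, 0]},
    {"claw": 34, "slide": [0, 0, -30], "rot": [0, 0, 0]},
    {"claw": 34, "slide": [0, 0, -30], "rot": [0, 0, 0]},
    {"claw": 34, "slide": [0, 30, 0], "rot": [0, 0, 0]},
  ],
)

```text
time: 26.0
position: [458.4, -50.8, 410.2]
ee_rot: [[0.578, -0.816, -0.004], [-0.816, -0.578, -0.001], [-0.001, 0.004, -1.0]]
force: [-1.0, -0.8, -1.0]
finger_gap: 33.9
```

Emit:
jog_arm(
  increments=[
    {"claw": 34, "slide": [0, 30, 0], "rot": [0, 0, 0]},
    {"claw": 34, "slide": [0, 30, 0], "rot": [0, 0, 0]},
    {"claw": 34, "slide": [0, 0, 0], "rot": [0, 0, 0]},
    {"claw": 34, "slide": [0, 0, 0], "rot": [0, 0, 0]},
    {"claw": 34, "slide": [0, 0, 0], "rot": [0, 0, 0]},
    {"claw": 34, "slide": [0, 0, 0], "rot": [0, 0, 0]},
    {"claw": 34, "slide": [0, 0, 0], "rot": [0, 0, 0]},
    {"claw": 34, "slide": [0, 0, 0], "rot": [0, 0, 0]},
    {"claw": 34, "slide": [0, 0, 0], "rot": [0, 0, 0]},
    {"claw": 34, "slide": [0, 0, 0], "rot": [0, 0, 0]},
  ],
)

```text
time: 27.0
position: [406.6, -86.0, 407.8]
ee_rot: [[0.577, -0.817, -0.01], [-0.817, -0.577, -0.001], [-0.005, 0.009, -1.0]]
force: [0.7, -0.6, 0.3]
finger_gap: 33.9
```

```bash
python3 - <<'E'
from h import *
st();c=read_camera('top');save('t28',cv2.resize(c['frame'][90:290,160:460],(800,533)))
c=read_camera('scene');save('s28',cv2.resize(c['frame'][90:330,200:520],(800,600)))
a=cv2.imread('pics/scene0.png');d=cv2.absdiff(a,c['frame']).max(-1);save('diff',d)
E
```

```text
27.0 [406.6 -86.  407.8] [[0.577, -0.817, -0.01], [-0.817, -0.577, -0.001], [-0.005, 0.009, -1.0]] F [ 0.7 -0.6  0.3] gap 33.9 q [ 0.19 -0.06 -0.04 -0.   -1.61  0.43]
```

View pics/t28.png

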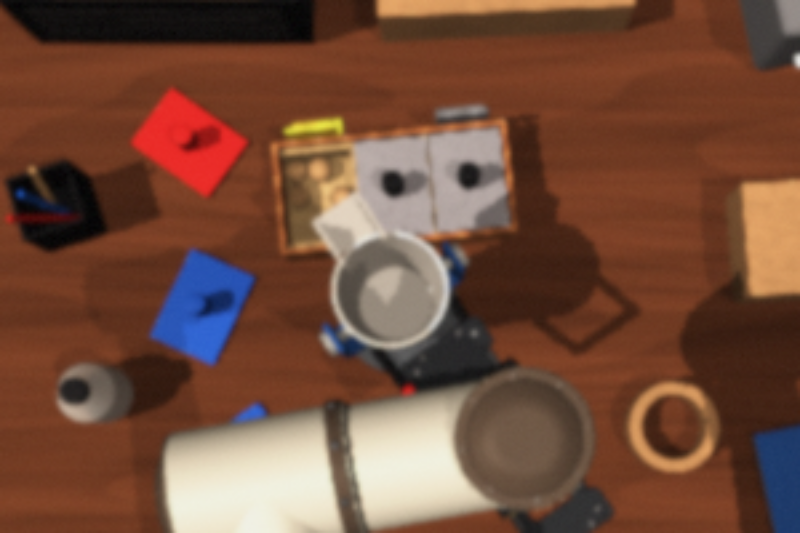

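View pics/s28.png

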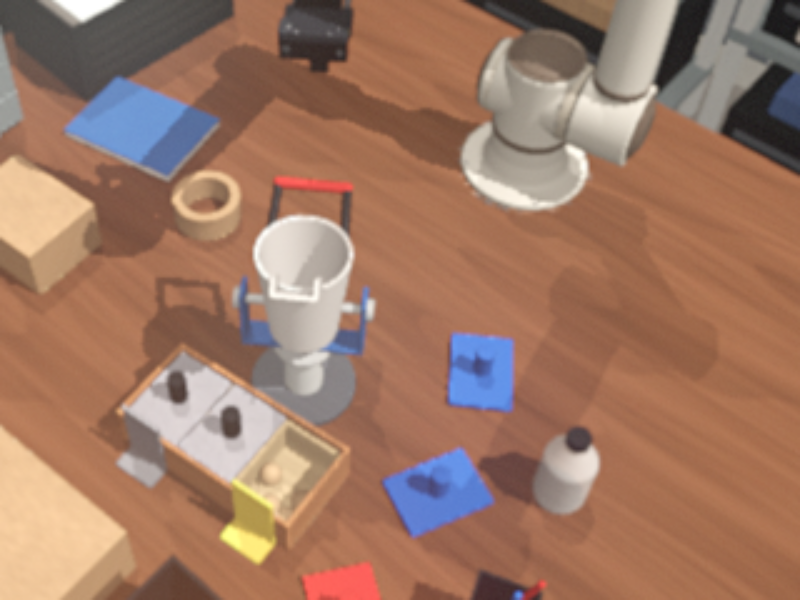

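```bash
python3 - <<'E'
from h import *
c=read_camera('top');f=c['frame'];save('t29',cv2.resize(f[130:200,255:360],(800,533),interpolation=cv2.INTER_CUBIC))
print(st()['time'],close_job())
E
```

```text
27.15 [406.5 -86.1 407.8] [[0.577, -0.817, -0.01], [-0.817, -0.577, -0.001], [-0.005, 0.009, -1.0]] F [ 0.1  0.2 -0. ] gap 33.9 q [ 0.19 -0.06 -0.04 -0.   -1.61  0.43]
the job is handed in; nothing more can be done
27.15 None
```

View pics/t29.png

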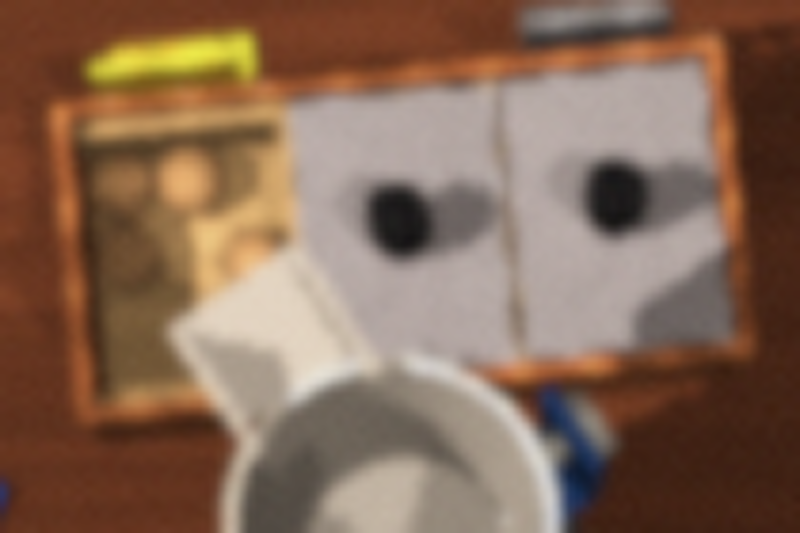

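The job is done and handed in at 27.2 s. I slid the left cover, at the yellow flag, into the middle space. I then turned the jug to about 0.61 rad in world axes (the cell lies at 0.612) and tipped it to about 1.7. After that I brought it back upright, let go, and moved the gripper clear.

**Last checks:** The last pictures show all four balls in the yellow-flag cell, the jug empty and upright, and the covers side by side over the middle and right cells. The tape roll, sprayer, carton and look-alikes look unmoved; I judged this by eye and did not measure them.

**What went wrong on the way:**
- **Short fingertips:** They sit about 20 mm behind the reported TCP, which disagrees with the given tool data.
- **First swivel try:** Because of that, the grip slipped off the bar and the jug did not turn.
- **First tipping try:** A rear fingertip rested on the bar, with up to 30 N at the wrist. The jug had tilted to about 0.57 with no balls out, so I let it return upright and gripped about 20 mm deeper.
- **Order:** Both slips came after the cover was moved, and the false tip came after the swivel, so the required order held.

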